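# Stack boards with spacer sticks on the timber stand

## Task

Stack the timber on the grey stand, everything centred on it: lay the long board along the stand over both bearers, then the two sticks across it, one straight above each bearer, then the short board along the top, resting on both sticks clear of the long one. Last, lay the steel block flat on the middle of the short board to weigh the stack down, and leave the glass jar and the tin can where they stand.

Things in the scene. Friction and masses are not known exactly. Their poses are not given: they have to be found in the camera images.
- stand: low grey steel stand, fixed to the bench: two bearers, each 90 mm long x 24 mm wide x 30 mm high, joined by a flat strap 30 mm wide and 8 mm high. Origin at the middle of the stand, on the bench surface; own x runs along the strap, from one bearer to the other (the length of the stack), y along the bearers, z up. The bearers are centred at x = +80 mm and x = -80 mm; their flat tops are 30 mm above the bench.
- long_board_mid (a point): plain pine board, the longer and wider of two: 260 long x 60 wide x 20 mm thick, lying flat. Point at its centre, 10 mm above its underside. Own x along its length, y across its width, z up.
- stick_a_mid (a point): plain pine spacer stick, square bar 110 long x 16 x 16 mm (the two are alike). Point at its centre, 8 mm above its underside. Own x along its length, z up.
- stick_b_mid (a point): the other plain pine spacer stick, square bar 110 long x 16 x 16 mm (the two are alike). Point at its centre, 8 mm above its underside. Own x along its length, z up.
- short_board_mid (a point): plain pine board, the shorter and narrower of two: 210 long x 45 wide x 18 mm thick, lying flat. Point at its centre, 9 mm above its underside. Own x along its length, y across its width, z up.
- steel_block_mid (a point): bare steel block, 80 long x 40 wide x 25 mm high, about 0.6 kg, lying flat. Point at its centre, 12.5 mm above its underside. Own x along its length, y across its width, z up. It may lie either way round on the stack.
- jar_mid (a point): A bystander to leave where it is: amber glass jar with a steel cap, 60 mm across and 75 mm high, loose, upright. Point at its centre, half-way up; z up.
- can_mid (a point): A bystander to leave where it is: slim tin can with a white band, 44 mm across and 100 mm high, loose, upright. Point at its centre, half-way up; z up.

How it is judged:
By the outcome, as a careful person would: the job done as asked, in the order asked, and still so for the second after the job is handed in, with the robot touching nothing.
It also fails if it takes over 144 s, if anything falls off the work surface, if the arm or the gripper's body presses on something with over 40 N, if the wrist force passes 120 N, or if a joint passes its speed limit or range.

## Robot

A 6-joint arm with a two-finger parallel gripper is mounted at the origin on the work surface. World frame = base frame: x ahead of the robot, y to its left, z up, the work surface at z = 0. Lengths are in m, angles in rad, forces in N, time in s.
With the tool pointing down it reaches from about 0.425 to 0.95 m from the base axis. Payload 14.7 kg.
Tool frame: the origin (TCP) lies midway between the tips of the shut fingers; the grasp point (between the pads) lies robot.pinch_z behind it (robot.pinch_z is the distance from the TCP to the grasp point, in m); y points along the fingers, x is the direction in which the jaws open and shut, and the axes are right-handed (so a half turn about y gives the same grasp; the last joint's range is limited). The gripper opens to 85 mm and grips with 20 to 120 N. Pads are 22 mm wide; open, the fingers measure 114 mm over their backs; the gripper's body (76 mm by 85 mm) begins 54 mm behind the grasp point. The pads swing forward as they close: fully open they stand 13 mm farther back than shut.
Start: joints at [-1.157, 0.48, 1.596, -0, 1.065, -0.047], TCP at [0.289, -0.582, 0.231] pointing down, gripper open.
Joint ranges: [-2.75, 2.75], [-0.82, 2.05], [0.23, 2.67], [-1.56, 4.7], [0.09, 2.69], [-2.92, 2.92]. Speed limits (rad/s): [1.89, 1.89, 2.39, 3.01, 3.01, 3.01].

## Interface

Orientations are given as a unit quaternion [w, x, y, z].
In Python, from rig import readout, optics, sign_off, look_for, spot_point, robot gives the robot as it stands.
- The arm moves only by the tool move_arm, never from a script. Its argument "plan" is text: rows parted by semicolons, each of 7 numbers parted by spaces: the opening in per cent of the stroke, from 0 (shut) to 100 (fully open), then the shift along the tool's x, y, z in m, then the turn, a rotation vector about the tool's x, y, z in rad. In form: claw x y z rx ry rz; .... A call has 1 to 5 rows; each row shifts and turns the commanded pose from where the row before left it, along the tool's axes as they then stand; what a row does not reach is not made up. A row lasts 1/12 s, in which the tool goes at most 41.7 mm and 7.16 degrees, less where a joint would pass 70% of its speed; a pose out of reach is approached as far as the arm can. A call with a gripper value outside its range is refused whole. The fingers move at their own pace and stop on an object; the grip force is fixed at half the most. Time passes only in rows, so rows that do not move let the fingers close. It gives the time, the measured TCP pose, the force and the opening at its end, in the units of the state.
- readout.read_state(): the state, without advancing time (a new reading comes with each control period).
- optics.snapshot(name): name is "side" or "top" or "wrist"; returns (picture, depth): 384x512x3 uint8, red, green, blue; 384x512 float32, m along the optical axis (not along the pixel's ray), 0 where there is no reading.
- optics.camera_info(name): a dict with "K" (3x3 intrinsics, pixels), "distortion" ([k1, k2, p1, p2, k3] as OpenCV has them; the pictures are not rectified), "camera_from_world" (4x4, takes a point from world to camera coordinates). Camera axes: x right, y down, z forward; pixel columns grow to the right and rows downward; lengths in m; the calibration is good to about 2 mm. A picture is of the moment at which its call begins: read the wrist's pose just before it. camera_info takes no time and is no camera call; for the wrist camera it gives the pose at the moment of the call.
- sign_off(): hands the job in, once; it reports no verdict.
Trained networks look in the newest picture that a camera, given by its name, has taken for a name from the list of things; names that differ only in an ending like _2 or _b are one class to them, and where a whole thing is asked for, a point or a joint stands for the part that bears it (a point fixed in the world has none). Each returns a list of dicts, best first, with "confidence" (0 to 1); they miss things now and then, are a little off and sometimes report something else, mostly with a low value. They report only what shows in the picture. A call takes as long as a camera call.
- look_for(camera, target): "xy" ([column, row] in pixels, amid what is visible of it).
- spot_point(camera, target): "xy" ([column, row] in pixels: a listed point, or the origin of a listed thing).
The state is a dict: "time_s": time; "q": joint angles; "joint_vel": joint speeds; "joint_efforts": joint torques, N m; "position": TCP position; "orientation": TCP orientation; "contact_force": force on the tool from outside, world axes, zero at the start; "torque": the same for the moment, N m; "finger_gap": finger opening in m.
Only numpy, scipy, OpenCV 4.12 (cv2) and the standard library are available. Lean on these libraries where they do the work, as an engineer would, in place of code of your own. Each camera call takes 0.05 s, during which the arm holds its last target.

## Working session

There is one attempt and no reset: what is moved stays moved. The work goes in short steps, Python scripts to look and compute and a tool call to move; the robot and the scene stay as the last step left them, time stands still between calls to the robot, and variables do not carry over. Pictures are saved under pics/ and viewed, and the job is handed in when it is done.

Besides the shell and the picture viewer there is one more tool, called as name(argument=value, ...) on one line, values as JSON. move_arm: Moves the arm, as the interface text tells. Its arguments: {"type":"object","properties":{"plan":{"type":"string"}},"required":["plan"]}

```bash
ls -la; mkdir -p pics
cat > h.py <<'E'
import numpy as np, cv2
from rig import readout, optics, sign_off, look_for, spot_point, robot
E
python3 - <<'E'
from h import *
print(readout.read_state()); print(robot.pinch_z, [a for a in dir(robot) if a[0]!='_'])
for n in ("top","side"):
    p,d=optics.snapshot(n); cv2.imwrite(f"pics/{n}0.png",p[:,:,::-1]); np.savez(f"{n}0.npz",p=p,d=d)
    print(optics.camera_info(n))
    for t in ["stand","long_board_mid","stick_a_mid","short_board_mid","steel_block_mid","jar_mid","can_mid"]:
        print(t,[(np.round(r["xy"],1).tolist(),round(r["confidence"],2)) for r in spot_point(n,t)])
E
```

```text
total 12
drwxr-xr-x  3 agent agent 4096 Dec  6 03:22 .
drwxr-xr-x 23 root  root  4096 Dec  6 03:22 ..
drwxr-xr-x  2 agent agent 4096 Dec  6 03:22 pics
{'time_s': 0.0, 'q': array([-1.15661377e+00,  4.80846494e-01,  1.59687484e+00,  4.30805936e-06,
        1.06508731e+00, -4.66147850e-02]), 'joint_vel': array([ 0.00012399, -0.00128624,  0.00090394, -0.0011941 , -0.00057026,
        0.00035963]), 'joint_efforts': array([ 2.69685290e-03, -9.50634098e+01, -4.30181408e+01,  1.03756495e-04,
        1.25410769e-02, -4.16746718e-05]), 'position': array([ 0.28887645, -0.58182154,  0.23066251]), 'orientation': array([ 0.60121447, -0.60072563,  0.37295912, -0.37225175]), 'contact_force': array([ 0.07585152, -0.05384298, -0.27895465]), 'torque': array([0.03287817, 0.03238803, 0.01805134]), 'finger_gap': 0.08524554638896176}
0.0187 ['IKError', 'pinch_z']
{'K': array([[350.0875126 ,   0.        , 253.06097241],
       [  0.        , 350.0875126 , 190.69687419],
       [  0.        ,   0.        ,   1.        ]]), 'distortion': array([-0.02166793,  0.        ,  0.        ,  0.        ,  0.        ])
[... 643 characters left out ...]
{'K': array([[428.04791013,   0.        , 261.19173706],
       [  0.        , 428.04791013, 190.46011553],
       [  0.        ,   0.        ,   1.        ]]), 'distortion': array([0.02222264, 0.        , 0.        , 0.        , 0.        ]), 'camera_from_world': array([[ 0.92675631, -0.37480737, -0.02534127, -0.44802359],
       [-0.21100714, -0.46355569, -0.86057662,  0.15482328],
       [ 0.31080337,  0.802892  , -0.50869019,  1.10361803],
       [ 0.        ,  0.        ,  0.        ,  1.        ]])}
stand [([197.0, 165.1], 0.68)]
long_board_mid []
stick_a_mid [([354.7, 269.0], 0.64)]
short_board_mid [([273.1, 286.2], 0.94)]
steel_block_mid []
jar_mid [([243.2, 188.6], 0.86)]
can_mid []
```

View pics/top0.png

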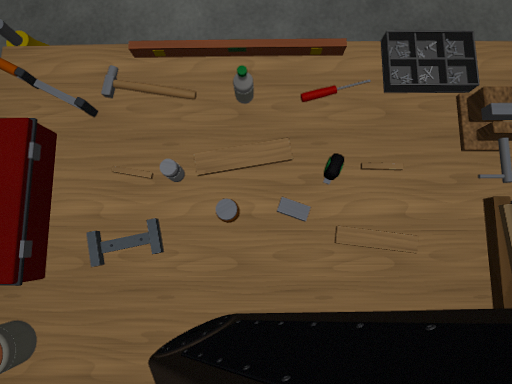

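View pics/side0.png

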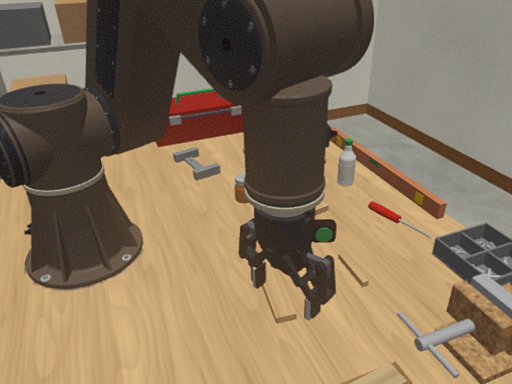

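The top view shows the stand (125,244), long board (244,157), sticks at (382,167) and (132,174), short board (376,240), block (293,209), jar (228,210) and can (171,170). Next I'll fit poses from the depth.

```bash
cat >> h.py <<'E'
def world(name,d,info):
    K=info["K"];T=np.linalg.inv(info["camera_from_world"])
    h,w=d.shape;u,v=np.meshgrid(np.arange(w),np.arange(h))
    n=cv2.undistortPoints(np.stack([u,v],-1).reshape(-1,1,2).astype(np.float64),K,info["distortion"]).reshape(h,w,2)
    P=np.dstack([n[...,0]*d,n[...,1]*d,d]); return P@T[:3,:3].T+T[:3,3]
def ray(name,uv,z,info):
    K=info["K"];T=np.linalg.inv(info["camera_from_world"])
    n=cv2.undistortPoints(np.array(uv,float).reshape(-1,1,2),K,info["distortion"]).reshape(-1,2)
    D=np.c_[n,np.ones(len(n))]@T[:3,:3].T; o=T[:3,3]
    return o+D*((z-o[2])/D[:,2])[:,None]
E
python3 - <<'E'
from h import *
f=np.load("top0.npz");p,d=f["p"],f["d"];info=optics.camera_info("top");W=world("top",d,info)
z=W[...,2]
print("bench z",[np.round([np.median(z[r:r+20,c:c+20]),z[r:r+20,c:c+20].std()],4) for r,c in ((110,200),(270,200),(200,430),(180,60))])
img=np.clip(z*255/0.06+60,0,255).astype(np.uint8); img[d==0]=0
cv2.imwrite("pics/hz.png",cv2.resize(img[100:290,60:480],None,fx=1.9,fy=1.9,interpolation=0))
cv2.imwrite("pics/topc.png",cv2.resize(p[120:280,70:450,::-1],None,fx=2.1,fy=2.1,interpolation=cv2.INTER_CUBIC))
regs={"long":(185,130,300,185,.012,.03),"stickR":(352,152,412,182,.008,.025),"stickL":(105,162,160,185,.008,.025),"short":(325,215,428,262,.01,.028),"block":(270,190,318,228,.015,.035),"stand":(80,210,170,275,.02,.04),"jar":(210,192,245,228,.06,.09),"can":(155,150,190,186,.085,.12)}
for k,(a,b,c,e,lo,hi) in regs.items():
    m=np.zeros(z.shape,bool);s=z[b:e,a:c];m[b:e,a:c]=(s>lo)&(s<hi)
    q=W[m];r=cv2.minAreaRect((q[:,:2]*1000).astype(np.float32))
    print(k,m.sum(),"zmed",np.round(np.median(q[:,2]),4),"mean",np.round(q.mean(0),4),"rect",np.round(r[0],1),np.round(r[1],1),round(r[2],1))
E
```

```text
bench z [array([-0.0004,  0.0466]), array([-0.    ,  0.0016]), array([0.0005, 0.0016]), array([-0.0008,  0.0466])]
long 2149 zmed 0.0195 mean [0.6019 0.0316 0.0195] rect [602.8  31.6] [ 60.9 260.1] 9.4
stickR 266 zmed 0.0158 mean [ 0.5753 -0.3391  0.0156] rect [ 576.  -339.1] [110.5  16.7] 88.6
stickL 253 zmed 0.0152 mean [0.5617 0.3317 0.015 ] rect [562.  332.6] [111.2  16.7] 79.6
short 1456 zmed 0.0182 mean [ 0.3816 -0.3133  0.0181] rect [ 381.8 -313.8] [212.5  45.2] 82.8
block 477 zmed 0.0247 mean [ 0.4605 -0.1014  0.0247] rect [ 461.  -101.4] [79.5 40.3] 70.5
stand 740 zmed 0.0292 mean [0.3733 0.3412 0.0288] rect [374.1 340.7] [ 90.5 187.5] 12.0
jar 367 zmed 0.0746 mean [0.4553 0.0692 0.0743] rect [455.7  69.9] [52.1 50.5] 45.9
can 253 zmed 0.0992 mean [0.5557 0.2097 0.098 ] rect [555.8 211.3] [40.4 40.4] 2.0
```

View pics/hz.png

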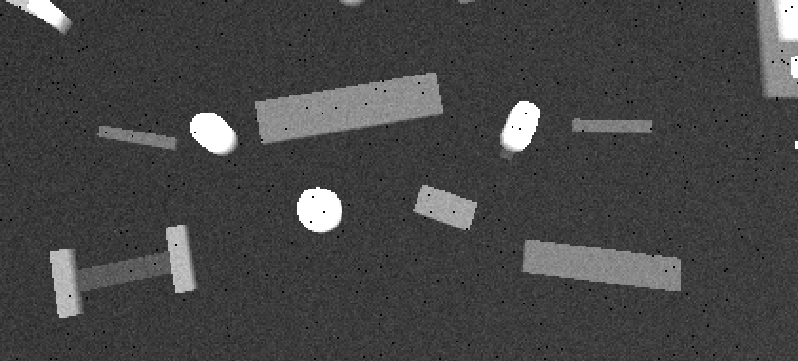

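View pics/topc.png

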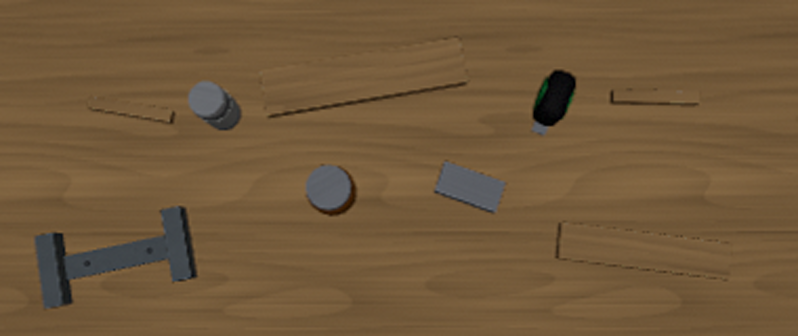

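```bash
cat > plan.py <<'E'
import sys, numpy as np
from scipy.spatial.transform import Rotation as R
from rig import readout
def Rdown(yaw):
    x=np.array([np.cos(yaw),np.sin(yaw),0]);y=np.array([0,0,-1.]);return np.c_[x,y,np.cross(x,y)]
# usage: plan.py claw  wp...   each wp x,y,z(mm),yawdeg
s=readout.read_state();p=s["position"].copy();w,x,y,z=s["orientation"];r=R.from_quat([x,y,z,w]).as_matrix()
claw=sys.argv[1];step=float(sys.argv[2])
print("now",np.round(p*1000,1),"yaw",round(np.degrees(np.arctan2(r[1,0],r[0,0])),2),"tilt",np.round(r[:2,1],4),"gap",round(s["finger_gap"]*1000,1),"F",np.round(s["contact_force"],1),"t",s["time_s"],"q",np.round(s["q"],2))
rows=[]
for a in sys.argv[3:]:
    X,Y,Z,yaw=map(float,a.split(","));P=np.array([X,Y,Z])/1000;Rt=Rdown(np.radians(yaw))
    d=R.from_matrix(r.T@Rt).as_rotvec();n=int(max(1,np.ceil(np.linalg.norm(P-p)*1000/step),np.ceil(np.degrees(np.linalg.norm(d))/6.5)))
    for i in range(n):
        f=1/(n-i);dp=np.round(r.T@((P-p)*f),4 if n-i==1 else 3);dr=np.round(R.from_matrix(r.T@Rt).as_rotvec()*f,4 if n-i==1 else 3)
        p=p+r@dp;r=r@R.from_rotvec(dr).as_matrix()
        rows.append(" ".join([claw]+[f"{v:g}" for v in list(dp+0.)+list(dr+0.)]))
for i in range(0,len(rows),5):print("; ".join(rows[i:i+5]))
E
python3 plan.py 100 38 602.8,31.6,180,9.4
```

```text
now [ 289.  -582.2  231.3] yaw -63.6 tilt [ 0. -0.] gap 85.4 F [-0.1  1.1 -0.2] t 0.8 q [-1.16  0.48  1.6   0.    1.07 -0.05]
100 -0.022 0.003 0.029 0 -0.067 0; 100 -0.02 0.003 0.031 0 -0.067 0; 100 -0.017 0.003 0.032 0 -0.067 0; 100 -0.015 0.003 0.033 0 -0.067 0; 100 -0.013 0.003 0.034 0 -0.067 0
100 -0.011 0.003 0.035 0 -0.067 0; 100 -0.008 0.003 0.035 0 -0.067 0; 100 -0.006 0.003 0.036 0 -0.067 0; 100 -0.004 0.002 0.036 0 -0.067 0; 100 -0.001 0.003 0.036 0 -0.067 0
100 0.001 0.002 0.036 0 -0.067 0; 100 0.004 0.003 0.036 0 -0.067 0; 100 0.006 0.002 0.036 0 -0.067 0; 100 0.008 0.003 0.035 0 -0.067 0; 100 0.011 0.002 0.035 0 -0.067 0
100 0.013 0.003 0.034 0 -0.067 0; 100 0.015 0.002 0.033 0 -0.067 0; 100 0.017 0.003 0.032 0 -0.068 0; 100 0.0192 0.0023 0.0301 0 -0.0671 0
```

move_arm(plan="100 -0.022 0.003 0.029 0 -0.067 0; 100 -0.02 0.003 0.031 0 -0.067 0; 100 -0.017 0.003 0.032 0 -0.067 0; 100 -0.015 0.003 0.033 0 -0.067 0; 100 -0.013 0.003 0.034 0 -0.067 0")

```text
time_s: 1.22
position: [0.3729, -0.4188, 0.2163]
orientation: [-0.655, 0.655, -0.266, 0.266]
contact_force: [1.0, -1.2, -0.3]
finger_gap: 0.0853
```

move_arm(plan="100 -0.011 0.003 0.035 0 -0.067 0; 100 -0.008 0.003 0.035 0 -0.067 0; 100 -0.006 0.003 0.036 0 -0.067 0; 100 -0.004 0.002 0.036 0 -0.067 0; 100 -0.001 0.003 0.036 0 -0.067 0")

```text
time_s: 1.63
position: [0.4558, -0.2573, 0.2025]
orientation: [-0.69, 0.69, -0.153, 0.153]
contact_force: [0.7, -0.4, 0.2]
finger_gap: 0.0853
```

move_arm(plan="100 0.001 0.002 0.036 0 -0.067 0; 100 0.004 0.003 0.036 0 -0.067 0; 100 0.006 0.002 0.036 0 -0.067 0; 100 0.008 0.003 0.035 0 -0.067 0; 100 0.011 0.002 0.035 0 -0.067 0")

```text
time_s: 2.05
position: [0.5383, -0.0958, 0.1903]
orientation: [-0.706, 0.706, -0.036, 0.036]
contact_force: [0.6, -1.0, -0.1]
finger_gap: 0.0853
```

move_arm(plan="100 0.013 0.003 0.034 0 -0.067 0; 100 0.015 0.002 0.033 0 -0.067 0; 100 0.017 0.003 0.032 0 -0.068 0; 100 0.0192 0.0023 0.0301 0 -0.0671 0; 100 0 0 0 0 0 0")

```text
time_s: 2.47
position: [0.6053, 0.0367, 0.1797]
orientation: [0.705, -0.704, -0.061, 0.06]
contact_force: [-1.3, -0.4, -0.1]
finger_gap: 0.0856
```

```bash
python3 plan.py 100 38 602.8,31.6,80,9.4 602.8,31.6,1,9.4
python3 - <<'E'
from h import *
p,d=optics.snapshot("wrist"); cv2.imwrite("pics/w1.png",p[:,:,::-1])
print(optics.camera_info("wrist"))
info=optics.camera_info("wrist");W=world("w",d,info);z=W[...,2]
m=(d>0)&(z>.012)&(z<.03)&(abs(W[...,0]-.603)<.09)&(abs(W[...,1]-.032)<.16)
r=cv2.minAreaRect((W[m][:,:2]*1000).astype(np.float32));print(r,np.median(z[m]))
E
```

```text
now [605.3  36.7 179.7] yaw 9.84 tilt [0.0018 0.0012] gap 85.6 F [-1.3 -0.4 -0.1] t 2.4667 q [ 0.01  0.47  1.75  0.    0.91 -0.16]
100 -0.001 0.033 -0.002 0 0.003 0.001; 100 -0.001 0.033 -0.001 0 0.002 0; 100 -0.0014 0.0337 -0.0017 -0.0009 0.0027 0.001; 100 0 0.026 0 0 0 0; 100 0 0.027 0 0 0 0
100 0 0.026 0 0 0 0
{'K': array([[294.70382829,   0.        , 254.51586377],
       [  0.        , 294.70382829, 194.09099094],
       [  0.        ,   0.        ,   1.        ]]), 'distortion': array([-0.00164894,  0.        ,  0.        ,  0.        ,  0.        ]), 'camera_from_world': array([[ 9.85707477e-01,  1.68464519e-01,  6.89268607e-04,
        -6.01589940e-01],
       [ 1.60101586e-01, -9.38032387e-01,  3.07347888e-01,
        -8.87830248e-02],
       [ 5.24237704e-02, -3.02844758e-01, -9.51596974e-01,
         3.09200430e-01],
       [ 0.00000000e+00,  0.00000000e+00,  0.00000000e+00,
         1.00000000e+00]])}
((600.4959716796875, 48.155677795410156), (60.219242095947266, 298.4698181152344), 9.27800178527832) 0.019747314184083237
```

View pics/w1.png

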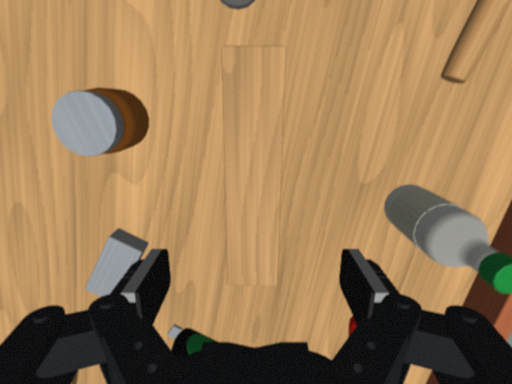

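The wrist view shows the long board clear between the open fingers, columns 222–284 and rows 45–286. Now checking settling and the wrist fit.

```bash
cat >> h.py <<'E'
def fit(cam,lo,hi,seed,save=None):
    info=optics.camera_info(cam);p,d=optics.snapshot(cam)
    if save: cv2.imwrite(save,p[:,:,::-1])
    W=world(cam,d,info);z=W[...,2];m=((d>0)&(z>lo)&(z<hi)).astype(np.uint8)
    m=cv2.morphologyEx(m,cv2.MORPH_OPEN,np.ones((3,3),np.uint8)) if cam=="wrist" else m
    n,l,st,c=cv2.connectedComponentsWithStats(m)
    best=None
    for i in range(1,n):
        if st[i,4]<60: continue
        q=W[l==i];r=cv2.minAreaRect((q[:,:2]*1000).astype(np.float32))
        dist=np.hypot(r[0][0]-seed[0],r[0][1]-seed[1])
        if dist<150: print(cam,np.round(r[0],1),np.round(r[1],1),round(r[2],1),"z",np.round(np.median(q[:,2])*1000,1),"n",st[i,4])
E
python3 - <<'E'
from h import *
print(readout.read_state()["position"])
fit("wrist",.012,.03,(603,32))
print(readout.read_state()["position"])
fit("top",.012,.03,(603,32))
print(readout.read_state()["position"])
E
python3 plan.py 100 38 602.8,31.6,80,9.4 602.8,31.6,1,9.4
```

```text
[0.60390964 0.03454643 0.17967185]
wrist [605.   32.7] [ 60.1 259.7] 9.5 z 19.8 n 13740
wrist [480.1  76.8] [14.3 50.2] 15.9 z 21.3 n 329
[0.60300941 0.03299543 0.17969152]
[0.60258239 0.03194433 0.17980995]
now [602.6  31.9 179.8] yaw 9.44 tilt [-0.0005 -0.0002] gap 85.1 F [ 0.4 -0.7 -0.1] t 2.6167 q [ 0.    0.47  1.76 -0.    0.91 -0.16]
100 0 0.033 0 0 0 0; 100 0 0.033 0 0 0 0; 100 0.0002 0.0338 -0.0004 0.0001 0.0006 -0.0005; 100 0 0.026 0 0 0 0; 100 0 0.027 0 0 0 0
100 0 0.026 0 0 0 0
```

move_arm(plan="100 0 0.033 0 0 0 0; 100 0 0.033 0 0 0 0; 100 0 0.034 0 0 0 0; 100 0 0.026 0 0 0 0; 100 0 0.027 0 0 0 0")

```text
time_s: 3.03
position: [0.6021, 0.0302, 0.0259]
orientation: [-0.705, 0.705, 0.057, -0.057]
contact_force: [-0.2, -0.6, 0.2]
finger_gap: 0.0852
```

move_arm(plan="100 0 0.025 0 0 0 0; 100 0 0 0 0 0 0; 100 0 0 0 0 0 0; 0 0 0 0 0 0 0; 0 0 0 0 0 0 0")

```text
time_s: 3.45
position: [0.6039, 0.0312, 0.0039]
orientation: [-0.705, 0.705, 0.059, -0.057]
contact_force: [0.3, -1.3, 0.1]
finger_gap: 0.064
```

move_arm(plan="0 0 0 0 0 0 0; 0 0 0 0 0 0 0; 0 0 0 0 0 0 0; 0 0 0 0 0 0 0; 0 0 0 0 0 0 0")

```text
time_s: 3.87
position: [0.604, 0.0313, 0.0043]
orientation: [-0.705, 0.705, 0.059, -0.057]
contact_force: [-2.1, -4.4, 10.9]
finger_gap: 0.0581
```

```bash
python3 plan.py 0 36 602.8,31.6,60,9.4 602.8,31.6,200,9.4 374.1,340.7,200,12
```

```text
now [604.   31.3   4.3] yaw 9.39 tilt [ 0.0029 -0.0002] gap 58.1 F [-2.1 -4.4 10.9] t 3.8667 q [ 0.    0.71  1.86 -0.    0.56 -0.16]
0 0 -0.028 0 0 0 0.001; 0 -0.001 -0.0277 0.0004 0.0007 -0.0001 0.0019; 0 0 -0.035 0 0 0 0; 0 0 -0.035 0 0 0 0; 0 0 -0.035 0 0 0 0
0 0 -0.035 0 0 0 0; 0 -0.016 0 0.031 0 -0.004 0; 0 -0.016 0 0.031 0 -0.004 0; 0 -0.016 0 0.031 0 -0.004 0; 0 -0.015 0 0.031 0 -0.004 0
0 -0.015 0 0.031 0 -0.004 0; 0 -0.015 0 0.032 0 -0.004 0; 0 -0.015 0 0.032 0 -0.004 0; 0 -0.015 0 0.032 0 -0.004 0; 0 -0.015 0 0.032 0 -0.004 0
0 -0.015 0 0.031 0 -0.005 0; 0 -0.0152 0 0.0318 0 -0.0044 0
```

move_arm(plan="0 0 -0.02 0 0 0 0; 0 0 -0.03 0 0 0 0; 0 0 -0.035 0 0 0 0; 0 0 -0.035 0 0 0 0; 0 0 -0.035 0 0 0 0")

```text
time_s: 4.28
position: [0.6027, 0.0316, 0.16]
orientation: [-0.705, 0.705, 0.058, -0.057]
contact_force: [1.6, 0.0, -1.6]
finger_gap: 0.0583
```

move_arm(plan="0 0 -0.041 0 0 0 0; 0 -0.016 0 0.031 0 -0.004 0; 0 -0.016 0 0.031 0 -0.004 0; 0 -0.016 0 0.031 0 -0.004 0; 0 -0.015 0 0.031 0 -0.004 0")

```text
time_s: 4.7
position: [0.5187, 0.144, 0.1997]
orientation: [0.704, -0.704, -0.064, 0.063]
contact_force: [0.6, 0.7, -2.6]
finger_gap: 0.0585
```

```bash
python3 plan.py 0 36 374.1,340.7,200,12
python3 - <<'E'
from h import *
p,d=optics.snapshot("wrist"); cv2.imwrite("pics/w2.png",p[:,:,::-1])
E
```

```text
now [518.7 144.  199.7] yaw 10.29 tilt [0.0022 0.0005] gap 58.5 F [ 0.6  0.7 -2.6] t 4.7 q [0.21 0.36 1.89 0.   0.89 0.03]
0 -0.015 0 0.031 0 -0.004 0; 0 -0.015 0 0.031 0 -0.004 0; 0 -0.015 0 0.032 0 -0.004 0; 0 -0.015 0 0.032 0 -0.004 0.001; 0 -0.015 0 0.031 0 -0.005 0
0 -0.015 0 0.032 0 -0.004 0.001; 0 -0.0145 -0.0005 0.0317 -0.0001 -0.0049 0.0003
```

View pics/w2.png

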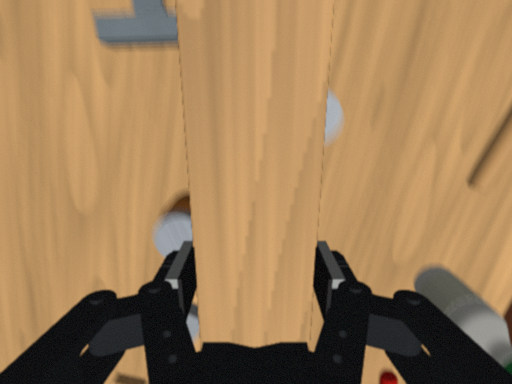

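The board is held by both fingers and hangs above the jar (175,232) and the can (333,115). Next is the carry to the stand.

move_arm(plan="0 -0.015 0 0.031 0 -0.004 0; 0 -0.015 0 0.031 0 -0.004 0; 0 -0.015 0 0.032 0 -0.004 0; 0 -0.015 0 0.032 0 -0.004 0.001; 0 -0.015 0 0.031 0 -0.005 0")

```text
time_s: 5.17
position: [0.4158, 0.2847, 0.1994]
orientation: [0.704, -0.703, -0.071, 0.071]
contact_force: [0.9, 0.4, -2.1]
finger_gap: 0.0582
```

move_arm(plan="0 -0.015 0 0.031 0 -0.004 0; 0 -0.01 0 0.018 0 -0.004 0; 0 0 0 0 0 0 0; 0 0 0 0 0 0 0; 0 0 0 0 0 0 0")

```text
time_s: 5.58
position: [0.3826, 0.3263, 0.1989]
orientation: [0.703, -0.703, -0.074, 0.074]
contact_force: [0.0, -0.5, -1.4]
finger_gap: 0.0584
```

```bash
python3 plan.py 0 36 374.1,340.7,60,12
python3 - <<'E'
from h import *
s=readout.read_state();print(s["position"],s["q"])
for c in ("top","side","wrist"):
    p,d=optics.snapshot(c); cv2.imwrite(f"pics/{c}3.png",p[:,:,::-1]);np.savez(f"{c}3.npz",p=p,d=d)
E
python3 plan.py 0 36 374.1,340.7,60,12
```

```text
now [382.6 326.3 198.9] yaw 12.01 tilt [0.0003 0.0005] gap 58.4 F [ 0.  -0.5 -1.4] t 5.5833 q [0.65 0.32 1.96 0.   0.86 0.44]
0 -0.001 0.035 0.004 0 0 0; 0 -0.001 0.035 0.004 0 0 0; 0 -0.002 0.034 0.004 0 0 0; 0 -0.0014 0.0349 0.0038 -0.0004 0.0002 0.0004
[0.38263008 0.32632466 0.1988907 ] [6.45672623e-01 3.15801338e-01 1.96422139e+00 3.25336563e-04
 8.61063277e-01 4.35834372e-01]
now [383.  325.8 198.4] yaw 11.91 tilt [-0.0005  0.    ] gap 58.6 F [-0.  -0.4 -2.2] t 5.7333 q [0.64 0.32 1.96 0.   0.86 0.44]
0 -0.001 0.035 0.004 0 0 0; 0 -0.002 0.034 0.004 0 -0.001 0; 0 -0.001 0.035 0.004 0 0 0; 0 -0.0015 0.0344 0.0044 -0.0001 -0.0005 -0.0005
```

View pics/wrist3.png

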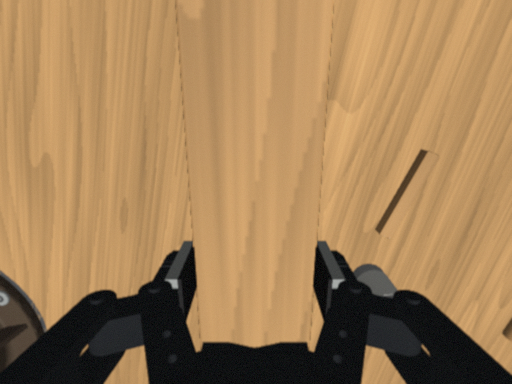

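View pics/top3.png

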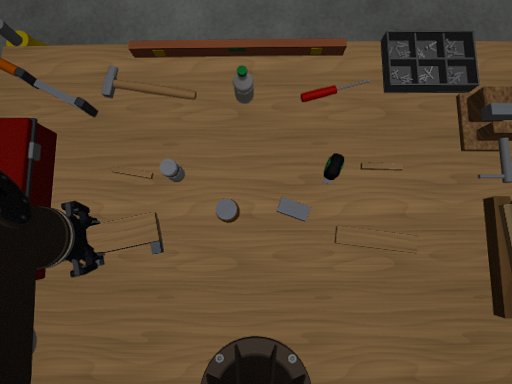

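View pics/side3.png

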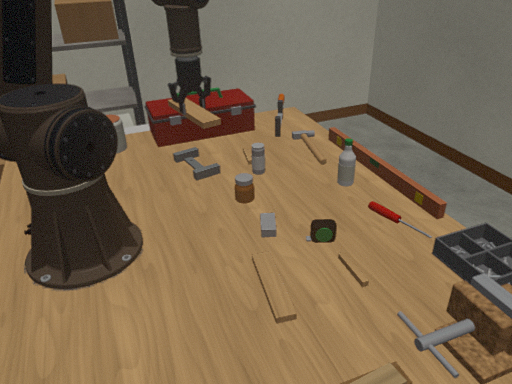

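```bash
python3 - <<'E'
from h import *
f=np.load("top0.npz");info=optics.camera_info("top");W=world("top",f["d"],info);z=W[...,2]
m=np.zeros(z.shape,bool);m[210:275,80:170]=(z[210:275,80:170]>.022)&(z[210:275,80:170]<.036)
q=W[m][:,:2]*1000
a=np.radians(102);u=np.array([np.cos(a),np.sin(a)]);v=np.array([-u[1],u[0]])
s=(q-[374,340.7])@u;cs=[]
for sel in (s>0,s<0):
    r=cv2.minAreaRect(q[sel].astype(np.float32));print(sel.sum(),q[sel].mean(0),r);cs.append((q[sel].mean(0),np.array(r[0])))
for k in(0,1):
    A,B=cs[0][k],cs[1][k];print("mid",(A+B)/2,"sep",np.linalg.norm(A-B),"ang",np.degrees(np.arctan2(*(A-B)[::-1])))
# toolbox
T=W[100:300,0:70];tz=T[...,2];mm=(tz>.03)&(tz<.4);print("toolbox min y",np.percentile(T[mm][:,1],1),"zmax",np.percentile(tz[mm],99))
E
python3 - <<'E'
from h import *
# colour-based stand top-edge view crop
p=np.load("top0.npz")["p"]
cv2.imwrite("pics/standc.png",cv2.resize(p[205:280,75:175,::-1],None,fx=7,fy=7,interpolation=cv2.INTER_CUBIC))
E
```

```text
368 [357.30372214 417.78164533] ((357.4134826660156, 419.14776611328125), (90.49424743652344, 26.974220275878906), 11.061015129089355)
349 [390.57414674 260.17494472] ((390.72296142578125, 260.99237060546875), (89.85875701904297, 24.624958038330078), 12.029365539550781)
mid [373.93893444 338.97829502] sep 161.08008328313838 ang 101.9200073085357
mid [374.06822205 340.07006836] sep 161.62503055987298 ang 101.8933778884096
toolbox min y 0.543058459031146 zmax 0.1318638916825511
```

```bash
python3 plan.py 0 36 374,339.6,150,11.9 374,339.6,60,11.9 374,339.6,46,11.9
```

```text
now [383.  325.8 198.4] yaw 11.91 tilt [-0.0005  0.    ] gap 58.6 F [-0.  -0.4 -2.2] t 5.7333 q [0.64 0.32 1.96 0.   0.86 0.44]
0 -0.003 0.024 0.008 0 0 0; 0 -0.0029 0.0244 0.0074 -0.0001 0.0002 -0.0005; 0 0 0.03 0 0 0 0; 0 0 0.03 0 0 0 0; 0 0 0.03 0 0 0 0
0 0 0.014 0 0 0 0
```

move_arm(plan="0 -0.003 0.024 0.008 0 0 0; 0 -0.003 0.024 0.0074 0 0 0; 0 0 0.03 0 0 0 0; 0 0 0.03 0 0 0 0; 0 0 0.03 0 0 0 0")

```text
time_s: 6.15
position: [0.3738, 0.3398, 0.0591]
orientation: [0.703, -0.703, -0.073, 0.073]
contact_force: [0.1, 0.6, -3.1]
finger_gap: 0.0581
```

move_arm(plan="0 0 0.014 0 0 0 0; 0 0 0 0 0 0 0; 0 0 0 0 0 0 0; 0 0 0 0 0 0 0; 0 0 0 0 0 0 0")

```text
time_s: 6.57
position: [0.3741, 0.3406, 0.0474]
orientation: [0.704, -0.703, -0.074, 0.073]
contact_force: [-0.7, -0.9, -2.2]
finger_gap: 0.0581
```

```bash
python3 plan.py 0 36 374,339.6,36,11.9
python3 - <<'E'
from h import *
for c in ("top","side"):
    p,d=optics.snapshot(c); cv2.imwrite(f"pics/{c}4.png",p[:,:,::-1])
a=cv2.imread("pics/side4.png")[80:200,130:290];b=cv2.imread("pics/top4.png")[200:290,60:180]
cv2.imwrite("pics/c4.png",np.vstack([cv2.resize(a,(640,480),interpolation=2)[:,:],]));cv2.imwrite("pics/c4t.png",cv2.resize(b,None,fx=5,fy=5,interpolation=2))
E
python3 plan.py 0 36 374,339.6,36,11.9
```

```text
now [374.1 340.6  47.4] yaw 11.96 tilt [0.0008 0.0012] gap 58.1 F [-0.7 -0.9 -2.2] t 6.5667 q [0.68 0.56 2.07 0.   0.51 0.47]
0 -0.0003 0.0114 -0.001 -0.001 0.001 0.001
now [373.9 340.6  47.2] yaw 11.97 tilt [0.0007 0.0011] gap 58.2 F [-0.4  0.9 -1.9] t 6.6667 q [0.68 0.56 2.07 0.   0.51 0.47]
0 -0.0001 0.0112 -0.001 -0.001 0.0012 0.0009
```

View pics/c4.png

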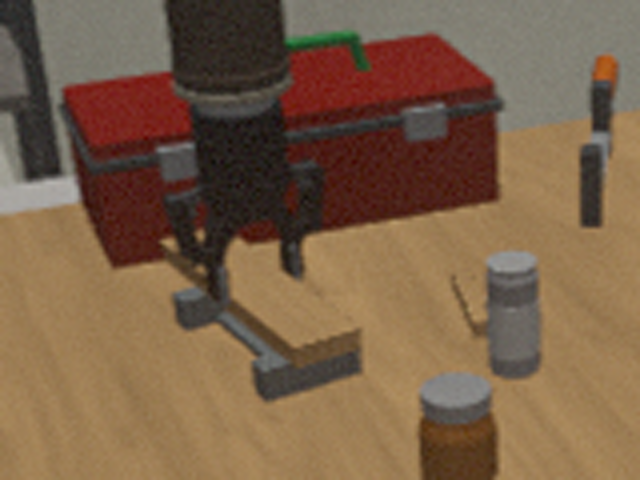

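View pics/c4t.png

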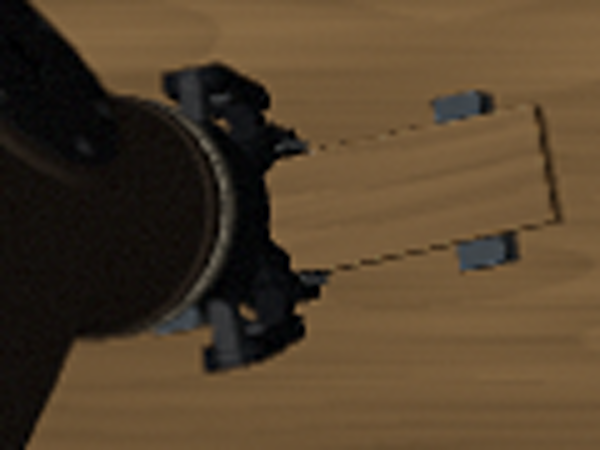

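move_arm(plan="0 0 0.01 -0.001 0 0 0; 0 0 0 0 0 0 0; 0 0 0.002 0 0 0 0; 0 0 0 0 0 0 0; 0 0 0 0 0 0 0")

```text
time_s: 7.08
position: [0.3731, 0.339, 0.0343]
orientation: [-0.703, 0.703, 0.073, -0.074]
contact_force: [-1.7, -4.0, 11.7]
finger_gap: 0.0583
```

move_arm(plan="100 0 0 0 0 0 0; 100 0 0 0 0 0 0; 100 0 0 0 0 0 0; 100 0 0 0 0 0 0; 100 0 0 0 0 0 0")

```text
time_s: 7.5
position: [0.3733, 0.3392, 0.034]
orientation: [-0.703, 0.703, 0.073, -0.074]
contact_force: [0.1, -0.2, 0.2]
finger_gap: 0.0855
```

move_arm(plan="100 0 -0.02 0 0 0 0; 100 0 -0.03 0 0 0 0; 100 0 -0.035 0 0 0 0; 100 0 -0.035 0 0 0 0; 100 0 -0.035 0 0 0 0")

```text
time_s: 7.92
position: [0.3731, 0.3389, 0.1906]
orientation: [-0.703, 0.703, 0.073, -0.074]
contact_force: [2.0, 1.0, -0.1]
finger_gap: 0.0853
```

```bash
python3 plan.py 100 36 562,332.6,150,-10.4 562,332.6,60,-10.4 562,332.6,3,-10.4
```

```text
now [373.1 338.9 190.6] yaw 11.98 tilt [-0.0014 -0.0005] gap 85.3 F [ 2.   1.  -0.1] t 7.9167 q [0.68 0.33 1.97 0.   0.84 0.47]
100 0.031 0.007 -0.008 0 0.065 0; 100 0.031 0.007 -0.005 0 0.065 0; 100 0.031 0.007 -0.004 0 0.065 0; 100 0.031 0.006 -0.001 0 0.065 0; 100 0.032 0.007 0 0 0.065 -0.001
100 0.0313 0.0064 0.0029 0.0006 0.0656 -0.0003; 100 0 0.03 0 0 0 0; 100 0 0.03 0 0 0 0; 100 0 0.03 0 0 0 0; 100 0 0.028 0 0 0 0
100 0 0.029 0 0 0 0
```

move_arm(plan="100 0.031 0.007 -0.008 0 0.065 0; 100 0.031 0.007 -0.005 0 0.065 0; 100 0.031 0.007 -0.004 0 0.065 0; 100 0.031 0.006 -0.001 0 0.065 0; 100 0.032 0.007 0 0 0.065 0")

```text
time_s: 8.33
position: [0.5324, 0.3335, 0.1547]
orientation: [-0.706, 0.706, -0.042, 0.042]
contact_force: [-0.5, 0.4, 0.3]
finger_gap: 0.0853
```

move_arm(plan="100 0.0313 0.0064 0.0029 0 0.066 0; 100 0 0 0 0 0 0; 100 0 0 0 0 0 0; 100 0 0 0 0 0 0; 100 0 0 0 0 0 0")

```text
time_s: 8.75
position: [0.5615, 0.3329, 0.1485]
orientation: [-0.704, 0.704, -0.064, 0.063]
contact_force: [0.7, -0.2, 0.1]
finger_gap: 0.0858
```

```bash
python3 - <<'E'
from h import *
fit("wrist",.008,.025,(562,332),"pics/w5.png")
fit("top",.04,.06,(374,340),"pics/t5.png")
E
python3 plan.py 100 36 562,332.6,60,-10.4 562,332.6,3,-10.4
```

```text
wrist [564.3 333.4] [109.4  15.8] 80.3 z 15.8 n 1818
wrist [560.9 227.1] [16.6 41.2] 84.9 z 15.9 n 284
top [370.4 339.9] [ 60.8 262.2] 12.4 z 49.4 n 2481
now [561.6 333.1 148.8] yaw -10.36 tilt [-0.001  -0.0001] gap 85.4 F [-0.4  0.  -0.3] t 8.85 q [0.49 0.57 1.66 0.   0.91 0.67]
100 0 0.03 0 0 0 0; 100 0 0.029 0 0 0 0; 100 0.0005 0.0298 -0.0004 0.0003 0.0007 -0.0009; 100 0 0.029 0 0 0 0; 100 0 0.028 0 0 0 0
```

View pics/w5.png

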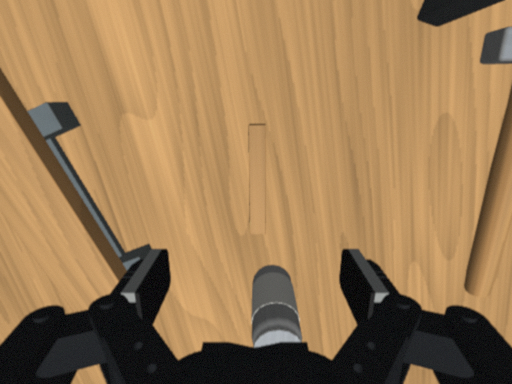

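View pics/t5.png

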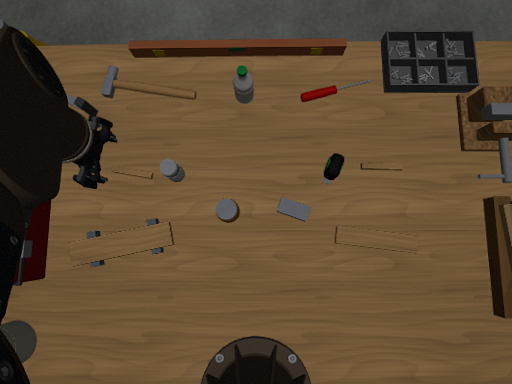

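Run:
```python
from h import *
p,d=optics.snapshot("top");np.savez("top5.npz",p=p,d=d)
info=optics.camera_info("top");W=world("top",d,info)*1000
a=np.radians(101.9);u=np.array([np.cos(a),np.sin(a)]);v=np.array([-u[1],u[0]])
L=(W[...,:2]-[374,339.6]);s=L@u;t=L@v;z=W[...,2]
bd=(abs(s)<150)&(abs(t)<70)&(z>44)&(z<56)
for lo,hi in((-110,-40),(-40,40),(40,110)):
    k=bd&(s>lo)&(s<hi);print("board t",np.percentile(t[k],[.5,1,99,99.5]))
k=bd&(abs(t)<25);print("board s",np.percentile(s[k],[.2,1,99,99.8]))
br=(abs(s)<110)&(abs(t)<60)&(z>24)&(z<36)
for sg in(1,-1):
  for tg in(1,-1):
    k=br&(s*sg>0)&(t*tg>0);print("bearer",sg,tg,k.sum(),"s",np.percentile(s[k],[2,98]),"t",np.percentile(t[k],[2,98]))
```

```text
board t [-26.58936017 -26.24227085  32.58267348  32.79077156]
board t [-26.4842356  -26.18999955  33.01591514  33.28453265]
board t [-25.72136176 -25.28769786  33.68138973  33.90005978]
board s [-129.8781221  -127.97255155  128.11755641  129.79650968]
bearer 1 1 50 s [37.34091721 93.56447992] t [33.5399855  45.05718317]
bearer 1 -1 66 s [68.89886919 93.23529484] t [-44.578197   -28.93299539]
bearer -1 1 51 s [-92.58867142 -46.70569681] t [33.02659329 44.58414948]
bearer -1 -1 61 s [-92.57657098 -69.01946274] t [-44.68121637 -29.86740745]
```

The board sits 3.5 mm off centre across the stand because the top camera and the arm disagree in x. I'll go back and re-centre it by closing the jaws at the corrected pose.

```bash
python3 plan.py 100 36 376.7,339.8,150,11.6 376.7,339.8,60,11.6 376.7,339.8,34,11.6
```

```text
now [561.8 333.1 148.9] yaw -10.37 tilt [-0.0007 -0.    ] gap 85.4 F [-0.5 -0.1  0.6] t 8.9 q [0.49 0.57 1.66 0.   0.91 0.67]
100 -0.031 0 -0.004 0 -0.064 0; 100 -0.031 0 -0.003 0 -0.064 0; 100 -0.031 0 -0.001 0 -0.064 0; 100 -0.031 0 0.002 0 -0.064 0; 100 -0.03 0 0.003 0 -0.064 0
100 -0.0301 -0.0009 0.0056 -0.0001 -0.0634 -0.0007; 100 0 0.03 0 0 0 0; 100 0 0.03 0 0 0 0; 100 0 0.03 0 0 0 0; 100 0 0.026 0 0 0 0
```

move_arm(plan="100 -0.031 0 -0.004 0 -0.064 0; 100 -0.031 0 -0.003 0 -0.064 0; 100 -0.031 0 -0.001 0 -0.064 0; 100 -0.031 0 0.002 0 -0.064 0; 100 -0.03 0 0.003 0 -0.064 0")

```text
time_s: 9.32
position: [0.406, 0.3383, 0.149]
orientation: [0.705, -0.705, -0.05, 0.05]
contact_force: [-0.1, 0.8, 0.7]
finger_gap: 0.0853
```

move_arm(plan="100 -0.03 0 0.0056 0 -0.0634 0; 100 0 0.03 0 0 0 0; 100 0 0.03 0 0 0 0; 100 0 0 0 0 0 0; 100 0 0 0 0 0 0")

```text
time_s: 9.73
position: [0.3764, 0.3393, 0.0884]
orientation: [-0.703, 0.704, 0.07, -0.072]
contact_force: [0.6, -0.1, 0.7]
finger_gap: 0.0851
```

```bash
python3 plan.py 100 36 376.7,339.8,36,11.6
```

```text
now [376.4 339.3  88.4] yaw 11.58 tilt [-0.0031 -0.0018] gap 85.1 F [ 0.6 -0.1  0.7] t 9.7333 q [0.67 0.49 2.05 0.   0.61 0.47]
100 0 0.026 0 0.001 0 -0.002; 100 0.0006 0.0264 0.0005 0.0002 -0.0004 -0.0014
```

move_arm(plan="100 0 0.026 0 0 0 -0.001; 100 0.0005 0.0265 0.0005 0 0 0; 100 0 0 0 0 0 0; 0 0 0 0 0 0 0; 0 0 0 0 0 0 0")

```text
time_s: 10.15
position: [0.3783, 0.3407, 0.0378]
orientation: [0.704, -0.703, -0.071, 0.071]
contact_force: [-2.9, -0.7, 1.4]
finger_gap: 0.0638
```

move_arm(plan="0 0 0 0 0 0 0; 0 0 0 0 0 0 0; 0 0 0 0 0 0 0; 0 0 0 0 0 0 0; 0 0 0 0 0 0 0")

```text
time_s: 10.57
position: [0.3784, 0.3408, 0.0384]
orientation: [0.704, -0.703, -0.072, 0.07]
contact_force: [-1.6, -2.1, 10.6]
finger_gap: 0.0581
```

move_arm(plan="100 0 0 0 0 0 0; 100 0 0 0 0 0 0; 100 0 0 0 0 0 0; 100 0 0 0 0 0 0; 100 0 0 0 0 0 0")

```text
time_s: 10.98
position: [0.3779, 0.3405, 0.0365]
orientation: [0.704, -0.703, -0.071, 0.071]
contact_force: [-0.9, -0.8, -0.8]
finger_gap: 0.085
```

move_arm(plan="100 0 -0.02 0 0 0 0; 100 0 -0.035 0 0 0 0; 100 0 -0.035 0 0 0 0; 100 0 -0.035 0 0 0 0; 100 0 0 0 0 0 0")

```text
time_s: 11.4
position: [0.3801, 0.3422, 0.1669]
orientation: [0.705, -0.702, -0.074, 0.069]
contact_force: [3.8, 1.7, 1.0]
finger_gap: 0.0858
```

```bash
python3 plan.py 100 36  564.2,333.2,150,-10.4
```

```text
now [380.1 342.2 166.9] yaw 11.55 tilt [0.0062 0.0049] gap 85.8 F [3.8 1.7 1. ] t 11.4 q [ 0.67  0.37  1.98 -0.    0.78  0.47]
100 0.03 0.003 -0.008 -0.001 0.064 0.001; 100 0.03 0.003 -0.006 -0.001 0.064 0.001; 100 0.03 0.003 -0.004 -0.001 0.064 0.001; 100 0.031 0.003 -0.002 -0.001 0.064 0.001; 100 0.031 0.003 0.001 0 0.064 0.001
100 0.0302 0.0026 0.0023 -0.0009 0.0631 0.0014
```

move_arm(plan="100 0.03 0.003 -0.008 0 0.064 0; 100 0.03 0.003 -0.006 0 0.064 0; 100 0.03 0.003 -0.004 0 0.064 0; 100 0.031 0.003 -0.002 0 0.064 0; 100 0.031 0.003 0.001 0 0.064 0")

```text
time_s: 11.82
position: [0.5328, 0.332, 0.1459]
orientation: [-0.706, 0.706, -0.043, 0.043]
contact_force: [0.8, 0.2, 0.7]
finger_gap: 0.0855
```

move_arm(plan="100 0.0302 0.0026 0.0023 0 0.063 0; 100 0 0 0 0 0 0; 100 0 0 0 0 0 0; 100 0 0 0 0 0 0; 100 0 0 0 0 0 0")

```text
time_s: 12.23
position: [0.5608, 0.3311, 0.1435]
orientation: [-0.704, 0.704, -0.064, 0.063]
contact_force: [-0.2, -0.0, -0.3]
finger_gap: 0.0856
```

```bash
cat >> h.py <<'E'
def stackcheck(zlo=44,zhi=56,save=None):
    p,d=optics.snapshot("top")
    if save: cv2.imwrite(save,p[:,:,::-1])
    info=optics.camera_info("top");W=world("top",d,info)*1000
    a=np.radians(101.9);u=np.array([np.cos(a),np.sin(a)]);v=np.array([-u[1],u[0]])
    L=(W[...,:2]-[374,339.6]);s=L@u;t=L@v;z=W[...,2]
    q=np.dstack([s,t,z]);m=(abs(s)<150)&(abs(t)<75)&(z>zlo)&(z<zhi)
    n,l,st,c=cv2.connectedComponentsWithStats(m.astype(np.uint8))
    for i in range(1,n):
        if st[i,4]<40: continue
        k=q[l==i];r=cv2.minAreaRect(k[:,:2].astype(np.float32))
        print("stack frame (along,across): rect",np.round(r[0],1),np.round(r[1],1),round(r[2],1),"z",round(float(np.median(k[:,2])),1),"n",st[i,4],"pct s",np.round(np.percentile(k[:,0],[.5,99.5]),1),"t",np.round(np.percentile(k[:,1],[.5,99.5]),1))
E
python3 - <<'E'
from h import *
fit("wrist",.008,.025,(562,332))
stackcheck(save="pics/t6.png")
E
python3 plan.py 100 36 564.2,333.2,60,-10.2 564.2,333.2,3,-10.2
```

```text
wrist [564.3 333.6] [109.2  15.8] 79.8 z 15.8 n 1858
wrist [422.6 280. ] [ 6.4 27.7] 88.2 z 16.4 n 150
wrist [560.3 226.9] [17.  41.5] 87.6 z 15.8 n 295
stack frame (along,across): rect [ 0.4 -2.3] [261.   60.9] 0.2 z 49.4 n 2458 pct s [-129.3  128.4] t [-32.   27.8]
now [560.9 331.4 143.7] yaw -10.34 tilt [-0.0002 -0.0001] gap 85.2 F [0.1 0.2 0.6] t 12.3333 q [0.49 0.57 1.67 0.   0.9  0.67]
100 0.001 0.028 0.001 0 -0.001 0; 100 0.001 0.028 0.001 0 -0.001 0; 100 0.0009 0.0277 0.0004 0.0001 -0.0005 -0.0002; 100 0 0.029 0 0 0 0; 100 0 0.028 0 0 0 0
```

move_arm(plan="100 0.001 0.028 0.001 0 0 0; 100 0.001 0.028 0.001 0 0 0; 100 0.001 0.028 0.0004 0 0 0; 100 0 0.026 0 0 0 0; 100 0 0 0 0 0 0")

```text
time_s: 12.75
position: [0.5619, 0.3318, 0.0293]
orientation: [-0.703, 0.705, -0.066, 0.062]
contact_force: [-1.8, -1.2, -1.0]
finger_gap: 0.0855
```

move_arm(plan="100 0 0.028 0 0 0 0; 100 0 0 0 0 0 0; 100 0 0 0 0 0 0; 100 0 0 0 0 0 0; 100 0 0 0 0 0 0")

```text
time_s: 13.17
position: [0.566, 0.3335, 0.0076]
orientation: [0.705, -0.704, 0.063, -0.065]
contact_force: [-0.4, -0.2, 0.1]
finger_gap: 0.0855
```

```bash
python3 plan.py 0 36 564.2,333.2,3,-10.2;python3 plan.py 0 36 564.2,333.2,3,-10.2
```

```text
now [566.  333.5   7.6] yaw -10.39 tilt [0.002  0.0011] gap 85.5 F [-0.4 -0.2  0.1] t 13.1667 q [0.49 0.76 1.73 0.   0.65 0.67]
0 -0.0017 0.0046 -0.0007 -0.0014 -0.0034 0.0017
now [566.  333.5   7.6] yaw -10.39 tilt [0.002  0.0011] gap 85.5 F [-0.4 -0.2  0.1] t 13.1667 q [0.49 0.76 1.73 0.   0.65 0.67]
0 -0.0017 0.0046 -0.0007 -0.0014 -0.0034 0.0017
```

move_arm(plan="100 -0.001 0.0035 0 0 0 0; 100 0 0 0 0 0 0; 0 0 0 0 0 0 0; 0 0 0 0 0 0 0; 0 0 0 0 0 0 0")

```text
time_s: 13.58
position: [0.5642, 0.3332, 0.0022]
orientation: [0.704, -0.704, 0.064, -0.064]
contact_force: [0.2, 0.5, -0.3]
finger_gap: 0.0515
```

move_arm(plan="0 0 0 0 0 0 0; 0 0 0 0 0 0 0; 0 0 0 0 0 0 0; 0 0 0 0 0 0 0; 0 0 0 0 0 0 0")

```text
time_s: 14.0
position: [0.5643, 0.3333, 0.0023]
orientation: [0.704, -0.704, 0.064, -0.064]
contact_force: [-0.5, -0.1, 4.3]
finger_gap: 0.0141
```

move_arm(plan="0 0 0 0 0 0 0; 0 0 0 0 0 0 0; 0 0 0 0 0 0 0; 0 0 0 0 0 0 0; 0 0 0 0 0 0 0")

```text
time_s: 14.42
position: [0.5643, 0.3332, 0.0022]
orientation: [0.704, -0.704, 0.064, -0.064]
contact_force: [-0.9, -0.9, 4.8]
finger_gap: 0.0147
```

```bash
python3 plan.py 0 36 564.2,333.2,60,-10.2 564.2,333.2,190,-10.2  359.9,418.4,190,-78.1 359.9,418.4,80,-78.1
```

```text
now [564.3 333.2   2.2] yaw -10.4 tilt [0.0003 0.0002] gap 14.7 F [-0.9 -0.9  4.8] t 14.4167 q [ 0.49  0.76  1.73 -0.    0.65  0.67]
0 0 -0.029 0 0 -0.002 0; 0 -0.0001 -0.0288 0 -0.0002 -0.0015 0.0003; 0 0 -0.032 0 0 0 0; 0 0 -0.033 0 0 0 0; 0 0 -0.032 0 0 0 0
0 0 -0.033 0 0 0 0; 0 -0.02 0 0.004 0 0.108 0; 0 -0.02 0 0.002 0 0.108 0; 0 -0.02 0 0 0 0.108 0; 0 -0.02 0 -0.002 0 0.108 0
0 -0.02 0 -0.004 0 0.108 0; 0 -0.019 0 -0.006 0 0.108 0; 0 -0.018 0 -0.008 0 0.107 0; 0 -0.017 0 -0.01 0 0.108 0; 0 -0.016 0 -0.012 0 0.107 0
0 -0.015 0 -0.014 0 0.108 0; 0 -0.0128 0 -0.016 0 0.1071 0; 0 0 0.028 0 0 0 0; 0 0 0.027 0 0 0 0; 0 0 0.028 0 0 0 0
0 0 0.027 0 0 0 0
```

move_arm(plan="0 0 -0.02 0 0 0 0; 0 0 -0.03 0 0 0 0; 0 0 -0.035 0 0 0 0; 0 0 -0.035 0 0 0 0; 0 0 -0.035 0 0 0 0")

```text
time_s: 14.83
position: [0.5637, 0.333, 0.1583]
orientation: [-0.704, 0.704, -0.064, 0.064]
contact_force: [0.4, 0.7, -0.0]
finger_gap: 0.0142
```

move_arm(plan="0 0 -0.033 0 0 -0.003 0; 0 -0.02 0 0.004 0 0.108 0; 0 -0.02 0 0.002 0 0.108 0; 0 -0.02 0 0 0 0.108 0; 0 -0.02 0 -0.002 0 0.108 0")

```text
time_s: 15.25
position: [0.4887, 0.3638, 0.1901]
orientation: [0.674, -0.674, 0.214, -0.214]
contact_force: [-0.5, -0.5, -0.3]
finger_gap: 0.0142
```

move_arm(plan="0 -0.02 0 -0.004 0 0.108 0; 0 -0.019 0 -0.006 0 0.108 0; 0 -0.018 0 -0.008 0 0.107 0; 0 -0.017 0 -0.01 0 0.108 0; 0 -0.016 0 -0.012 0 0.107 0")

```text
time_s: 15.67
position: [0.397, 0.4034, 0.1899]
orientation: [-0.593, 0.593, -0.386, 0.386]
contact_force: [0.1, 0.5, -0.2]
finger_gap: 0.0139
```

move_arm(plan="0 -0.015 0 -0.014 0 0.108 0; 0 -0.0128 0 -0.016 0 0.1071 0; 0 0 0 0 0 0 0; 0 0 0 0 0 0 0; 0 0 0 0 0 0 0")

```text
time_s: 16.08
position: [0.3603, 0.4185, 0.1901]
orientation: [0.55, -0.55, 0.445, -0.445]
contact_force: [0.6, -0.1, -0.7]
finger_gap: 0.0143
```

```bash
python3 plan.py 0 36 359.9,418.4,90,-78.1 359.9,418.4,70,-78.1
```

```text
now [360.3 418.5 190.1] yaw -77.97 tilt [0.0003 0.0001] gap 14.3 F [ 0.6 -0.1 -0.7] t 16.0833 q [ 0.81  0.39  1.87 -0.    0.88  2.17]
0 0 0.033 0 0 0.001 0; 0 0 0.034 0 0 0.001 0; 0 0 0.0331 -0.0004 -0.0003 0.0003 -0.0001; 0 0 0.02 0 0 0 0
```

move_arm(plan="0 0 0.033 0 0 0.001 0; 0 0 0.034 0 0 0.001 0; 0 0 0.033 0 0 0 0; 0 0 0.02 0 0 0 0; 0 0 0 0 0 0 0")

```text
time_s: 16.5
position: [0.3591, 0.4162, 0.0662]
orientation: [-0.547, 0.551, -0.446, 0.446]
contact_force: [-0.4, -1.1, 0.5]
finger_gap: 0.0145
```

move_arm(plan="0 0 0.01 0 0 0 0; 0 0 0 0 0 0 0; 0 0 0 0 0 0 0; 0 0 0 0 0 0 0; 0 0 0 0 0 0 0")

```text
time_s: 16.92
position: [0.3605, 0.419, 0.0612]
orientation: [0.549, -0.548, 0.446, -0.446]
contact_force: [0.2, 0.0, -0.3]
finger_gap: 0.0143
```

```bash
python3 plan.py 0 36 359.9,418.4,53,-78.1
python3 - <<'E'
from h import *
for c in ("side","top"):
    p,d=optics.snapshot(c); cv2.imwrite(f"pics/{c}7.png",p[:,:,::-1])
a=cv2.imread("pics/side7.png")[80:200,130:290];cv2.imwrite("pics/c7.png",cv2.resize(a,(640,480),interpolation=2))
E
```

```text
now [360.5 419.   61.2] yaw -78.23 tilt [0.0013 0.0014] gap 14.3 F [ 0.2  0.  -0.3] t 16.9167 q [ 0.81  0.58  1.96 -0.    0.6   2.17]
0 0.0005 0.0082 -0.0007 -0.0016 -0.0023 -0.0011
```

View pics/c7.png

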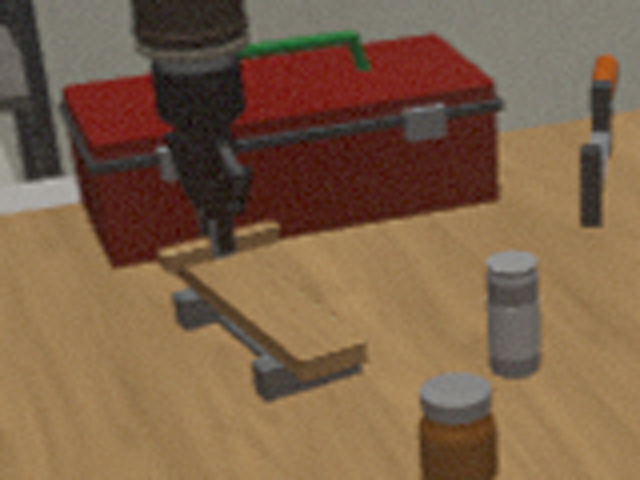

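The side view shows the stick level across the far end of the board, just above it. I'll lower it now.

move_arm(plan="0 0 0.006 -0.0005 0 0 0; 0 0 0 0 0 0 0; 0 0 0 0 0 0 0; 0 0 0.002 0 0 0 0; 0 0 0 0 0 0 0")

```text
time_s: 17.43
position: [0.3595, 0.4184, 0.0522]
orientation: [0.549, -0.549, 0.446, -0.446]
contact_force: [-0.6, -0.2, 4.1]
finger_gap: 0.0145
```

move_arm(plan="0 0 0.001 0 0 0 0; 0 0 0 0 0 0 0; 0 0 0 0 0 0 0; 0 0 0 0 0 0 0; 0 0 0 0 0 0 0")

```text
time_s: 17.85
position: [0.3595, 0.4185, 0.0521]
orientation: [0.549, -0.548, 0.446, -0.446]
contact_force: [-4.3, -4.5, 27.0]
finger_gap: 0.0143
```

move_arm(plan="0 0 -0.0008 0 0 0 0; 0 0 0 0 0 0 0; 50 0 0 0 0 0 0; 50 0 0 0 0 0 0; 50 0 0 0 0 0 0")

```text
time_s: 18.27
position: [0.3594, 0.4183, 0.0516]
orientation: [-0.548, 0.549, -0.446, 0.446]
contact_force: [0.0, 1.3, -0.8]
finger_gap: 0.0432
```

move_arm(plan="60 0 -0.01 0 0 0 0; 60 0 -0.03 0 0 0 0; 100 0 -0.035 0 0 0 0; 100 0 -0.035 0 0 0 0; 100 0 -0.035 0 0 0 0")

```text
time_s: 18.68
position: [0.3591, 0.418, 0.199]
orientation: [-0.548, 0.549, -0.446, 0.446]
contact_force: [0.2, 0.2, 0.6]
finger_gap: 0.0843
```

```bash
python3 plan.py 100 38 480,150,200,-50 578.3,-338.6,190,-1.4 578.3,-338.6,150,-1.4
```

```text
now [359.1 418.  199. ] yaw -78.24 tilt [-0.0002 -0.0002] gap 84.3 F [0.2 0.2 0.6] t 18.6833 q [0.81 0.38 1.86 0.   0.9  2.17]
100 0.036 0 0.008 0 -0.062 0; 100 0.036 0 0.006 0 -0.062 0; 100 0.037 0 0.003 0 -0.061 0; 100 0.037 0 0.001 0 -0.062 0; 100 0.037 0 -0.001 0 -0.061 0
100 0.036 0 -0.003 0 -0.062 0; 100 0.036 -0.001 -0.005 0 -0.061 0; 100 0.0361 0 -0.0081 0.0003 -0.0619 0; 100 0.031 0.001 -0.017 0 -0.061 0; 100 0.03 0.001 -0.019 0 -0.061 0
100 0.029 0.001 -0.021 0 -0.061 0; 100 0.028 0.001 -0.022 0 -0.06 0; 100 0.026 0.001 -0.024 0 -0.061 0; 100 0.025 0.001 -0.026 0 -0.06 0; 100 0.023 0.001 -0.027 0 -0.061 0
100 0.021 0 -0.028 0 -0.06 0; 100 0.02 0.001 -0.03 0 -0.061 0; 100 0.018 0 -0.031 0 -0.06 0; 100 0.016 0.001 -0.032 0 -0.061 0; 100 0.014 0 -0.033 0 -0.06 0
100 0.012 0.001 -0.033 0 -0.061 0; 100 0.0099 0 -0.0342 0.0001 -0.0603 0; 100 0 0.02 0 0 0 0; 100 0 0.02 0 0 0 0
```

move_arm(plan="100 0.036 0 0.008 0 -0.062 0; 100 0.036 0 0.006 0 -0.062 0; 100 0.037 0 0.003 0 -0.061 0; 100 0.037 0 0.001 0 -0.062 0; 100 0.037 0 -0.001 0 -0.061 0")

```text
time_s: 19.1
position: [0.4352, 0.2484, 0.1976]
orientation: [0.611, -0.611, 0.355, -0.356]
contact_force: [1.1, 1.5, 0.7]
finger_gap: 0.0854
```

move_arm(plan="100 0.036 0 -0.003 0 -0.062 0; 100 0.036 -0.001 -0.005 0 -0.061 0; 100 0.036 0 -0.008 0 -0.062 0; 100 0.031 0.001 -0.017 0 -0.061 0; 100 0.03 0.001 -0.019 0 -0.061 0")

```text
time_s: 19.52
position: [0.4946, 0.0792, 0.1965]
orientation: [0.658, -0.658, 0.258, -0.258]
contact_force: [0.6, 0.5, -0.9]
finger_gap: 0.0856
```

move_arm(plan="100 0.029 0.001 -0.021 0 -0.061 0; 100 0.028 0.001 -0.022 0 -0.06 0; 100 0.026 0.001 -0.024 0 -0.061 0; 100 0.025 0.001 -0.026 0 -0.06 0; 100 0.023 0.001 -0.027 0 -0.061 0")

```text
time_s: 19.93
position: [0.5295, -0.0957, 0.1915]
orientation: [0.69, -0.69, 0.156, -0.156]
contact_force: [1.2, 0.6, -0.4]
finger_gap: 0.0854
```

move_arm(plan="100 0.021 0 -0.028 0 -0.06 0; 100 0.02 0.001 -0.03 0 -0.061 0; 100 0.018 0 -0.031 0 -0.06 0; 100 0.016 0.001 -0.032 0 -0.061 0; 100 0.014 0 -0.033 0 -0.06 0")

```text
time_s: 20.35
position: [0.5644, -0.2707, 0.1894]
orientation: [0.705, -0.705, 0.05, -0.05]
contact_force: [0.7, -0.1, 0.2]
finger_gap: 0.0853
```

move_arm(plan="100 0.012 0.001 -0.033 0 -0.061 0; 100 0.01 0 -0.034 0 -0.06 0; 100 0 0.02 0 0 0 0; 100 0 0.02 0 0 0 0; 100 0 0 0 0 0 0")

```text
time_s: 20.77
position: [0.5767, -0.3375, 0.1448]
orientation: [0.708, -0.706, 0.011, -0.008]
contact_force: [-2.0, 0.9, -1.6]
finger_gap: 0.0852
```

```bash
python3 - <<'E'
from h import *
stackcheck(42,54,save="pics/t8.png");stackcheck(60,72)
fit("wrist",.008,.025,(578,-338),"pics/w8.png")
E
python3 plan.py 100 36 578.3,-338.6,60,-1.4 578.3,-338.6,12,-1.4
```

```text
wrist [ 577.8 -340.1] [109.5  15.9] 88.6 z 15.8 n 1776
now [ 579.  -337.8  148.9] yaw -1.39 tilt [ 0.0003 -0.0001] gap 85.4 F [-0.1 -0.   0.5] t 20.9167 q [-0.57  0.59  1.62  0.    0.93 -0.55]
100 0 0.03 0 0 0 0; 100 0 0.029 0 0 0 0; 100 -0.0007 0.0299 -0.0008 0.0001 0.0001 0.0003; 100 0 0.024 0 0 0 0; 100 0 0.024 0 0 0 0
```

View pics/w8.png

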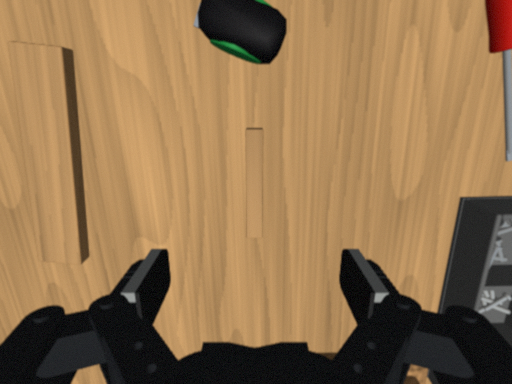

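View pics/t8.png

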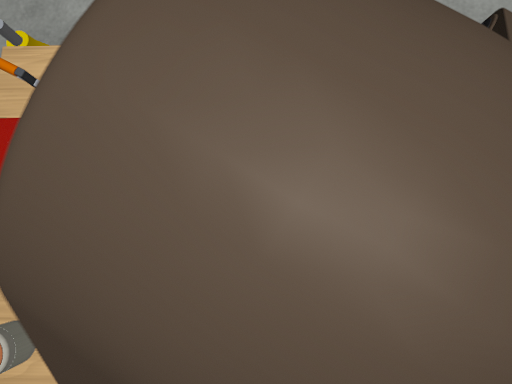

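The wrist view shows stick B centred at (254,182) between the fingers; the arm blocks the top camera. Descending.

move_arm(plan="100 0 0.03 0 0 0 0; 100 0 0.029 0 0 0 0; 100 -0.0007 0.03 -0.0005 0 0 0; 100 0 0.024 0 0 0 0; 100 0 0.024 0 0 0 0")

```text
time_s: 21.33
position: [0.579, -0.3384, 0.0114]
orientation: [-0.707, 0.707, -0.008, 0.009]
contact_force: [0.7, 1.2, -0.8]
finger_gap: 0.0854
```

move_arm(plan="100 0 0 0 0 0 0; 100 0 0 0 0 0 0; 100 0 0.009 0 0 0 0; 100 0 0 0 0 0 0; 100 0 0 0 0 0 0")

```text
time_s: 21.75
position: [0.5786, -0.3387, 0.003]
orientation: [-0.707, 0.707, -0.008, 0.009]
contact_force: [0.1, -0.1, 0.0]
finger_gap: 0.0852
```

move_arm(plan="0 0 0.001 0 0 0 0; 0 0 0 0 0 0 0; 0 0 0 0 0 0 0; 0 0 0 0 0 0 0; 0 0 0 0 0 0 0")

```text
time_s: 22.17
position: [0.5781, -0.3385, 0.001]
orientation: [-0.707, 0.707, -0.009, 0.009]
contact_force: [-0.1, -0.8, -0.7]
finger_gap: 0.0256
```

move_arm(plan="0 0 0 0 0 0 0; 0 0 0 0 0 0 0; 0 0 0 0 0 0 0; 0 0 0 0 0 0 0; 0 0 0 0 0 0 0")

```text
time_s: 22.58
position: [0.5783, -0.3386, 0.0011]
orientation: [-0.707, 0.707, -0.009, 0.009]
contact_force: [-0.6, 0.6, 6.0]
finger_gap: 0.0144
```

move_arm(plan="0 0 0 0 0 0 0; 0 0 -0.03 0 0 0 0; 0 0 -0.035 0 0 0 0; 0 0 -0.035 0 0 0 0; 0 0 -0.035 0 0 0 0")

```text
time_s: 23.0
position: [0.5776, -0.3382, 0.137]
orientation: [0.707, -0.707, 0.009, -0.008]
contact_force: [0.8, -0.5, -0.3]
finger_gap: 0.0147
```

```bash
python3 plan.py 0 38 570,-300,200,-4 490,0,200,-45 392.9,261.8,200,-78.1
```

```text
now [ 577.6 -338.2  137. ] yaw -1.41 tilt [-0.0008  0.0005] gap 14.7 F [ 0.8 -0.5 -0.3] t 23.0 q [-0.57  0.6   1.63  0.    0.91 -0.55]
0 -0.004 -0.031 0.019 0 0.023 0; 0 -0.005 -0.032 0.0189 -0.0005 0.0222 -0.0008; 0 -0.011 0 0.033 0 0.08 0; 0 -0.014 0 0.032 0 0.079 0; 0 -0.016 0 0.03 0 0.08 0
0 -0.019 0 0.029 0 0.079 0; 0 -0.021 0 0.027 0 0.08 0; 0 -0.023 0 0.026 0 0.079 0; 0 -0.025 0 0.024 0 0.08 0; 0 -0.026 0 0.022 0 0.079 0
0 -0.0286 0 0.0193 0 0.0795 0; 0 -0.032 0 0.015 0 0.072 0; 0 -0.033 0 0.012 0 0.072 0; 0 -0.033 0 0.01 0 0.072 0; 0 -0.034 0 0.007 0 0.072 0
0 -0.035 0 0.005 0 0.072 0; 0 -0.035 0 0.003 0 0.073 0; 0 -0.035 0 0 0 0.072 0; 0 -0.034 0 -0.0029 0 0.0727 0
```

move_arm(plan="0 -0.004 -0.031 0.019 0 0.023 0; 0 -0.005 -0.032 0.019 0 0.022 0; 0 -0.011 0 0.033 0 0.08 0; 0 -0.014 0 0.032 0 0.079 0; 0 -0.016 0 0.03 0 0.08 0")

```text
time_s: 23.42
position: [0.5433, -0.1987, 0.1994]
orientation: [-0.698, 0.699, -0.11, 0.111]
contact_force: [0.7, 0.1, -0.7]
finger_gap: 0.0143
```

move_arm(plan="0 -0.019 0 0.029 0 0.079 0; 0 -0.021 0 0.027 0 0.08 0; 0 -0.023 0 0.026 0 0.079 0; 0 -0.025 0 0.024 0 0.08 0; 0 -0.026 0 0.022 0 0.079 0")

```text
time_s: 23.83
position: [0.4986, -0.032, 0.1989]
orientation: [-0.663, 0.663, -0.246, 0.246]
contact_force: [0.5, 1.2, 0.3]
finger_gap: 0.0144
```

move_arm(plan="0 -0.0286 0 0.0193 0 0.0795 0; 0 -0.032 0 0.015 0 0.072 0; 0 -0.033 0 0.012 0 0.072 0; 0 -0.033 0 0.01 0 0.072 0; 0 -0.034 0 0.007 0 0.072 0")

```text
time_s: 24.25
position: [0.4406, 0.1321, 0.1989]
orientation: [0.607, -0.607, 0.363, -0.363]
contact_force: [1.6, 0.9, -1.2]
finger_gap: 0.0148
```

move_arm(plan="0 -0.035 0 0.005 0 0.072 0; 0 -0.035 0 0.003 0 0.073 0; 0 -0.035 0 0 0 0.072 0; 0 -0.034 0 -0.003 0 0.073 0; 0 0 0 0 0 0 0")

```text
time_s: 24.67
position: [0.3913, 0.266, 0.1989]
orientation: [0.549, -0.548, 0.447, -0.446]
contact_force: [-0.1, -0.3, 0.3]
finger_gap: 0.0145
```

move_arm(plan="0 0 0.033 0 0 0 0; 0 0 0.033 0 0 0 0; 0 0 0.034 0 0 0 0; 0 0 0.02 0 0 0 0; 0 0 0 0 0 0 0")

```text
time_s: 25.08
position: [0.391, 0.2602, 0.0755]
orientation: [-0.547, 0.551, -0.446, 0.445]
contact_force: [-1.4, -0.6, -1.1]
finger_gap: 0.0145
```

```bash
python3 - <<'E'
from h import *
p,d=optics.snapshot("side"); cv2.imwrite(f"pics/side9.png",p[:,:,::-1])
a=cv2.imread("pics/side9.png")[80:200,130:290];cv2.imwrite("pics/c9.png",cv2.resize(a,(640,480),interpolation=2))
stackcheck(60,72,"pics/t9.png")
E
python3 plan.py 0 36 392.9,261.8,60,-78.1
```

```text
now [392.8 261.3  78.8] yaw -78.1 tilt [-0.0014 -0.0008] gap 14.8 F [ 0.1 -0.5  0.1] t 25.1833 q [ 0.52  0.47  2.13 -0.    0.54  1.89]
0 -0.0005 0.0188 0.0002 0.0016 0.0001 0.0005
```

View pics/c9.png

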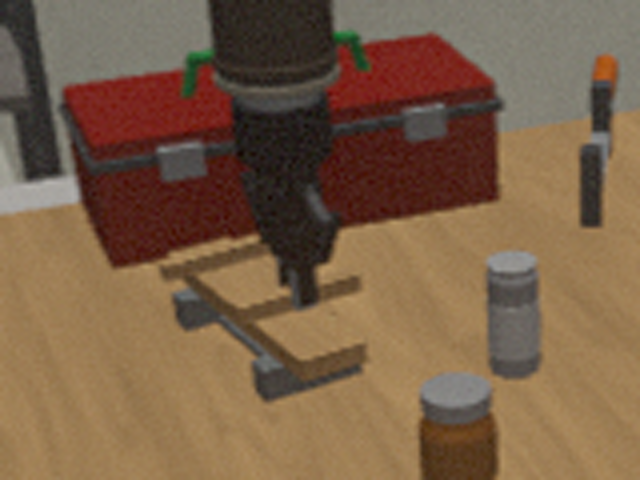

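The first stick rests across the far end and the second hangs above the near bearer. Lowering to about 51.

move_arm(plan="0 0 0.019 0 0 0 0; 0 0 0 0 0 0 0; 0 0 0 0 0 0 0; 0 0 0.006 0 0 0 0; 0 0 0 0 0 0 0")

```text
time_s: 25.6
position: [0.3935, 0.2618, 0.0544]
orientation: [0.55, -0.549, 0.445, -0.446]
contact_force: [-0.7, -0.3, -0.6]
finger_gap: 0.015
```

move_arm(plan="0 0 0.002 0 0 0 0; 0 0 0 0 0 0 0; 0 0 0 0 0 0 0; 0 0 0 0 0 0 0; 0 0 0 0 0 0 0")

```text
time_s: 26.02
position: [0.3931, 0.2617, 0.052]
orientation: [0.549, -0.549, 0.445, -0.445]
contact_force: [-0.1, -0.1, 0.4]
finger_gap: 0.0149
```

move_arm(plan="0 0 0.001 0 0 0 0; 0 0 0 0 0 0 0; 0 0 0 0 0 0 0; 0 0 0 0 0 0 0; 0 0 0 0 0 0 0")

```text
time_s: 26.43
position: [0.3932, 0.2617, 0.0511]
orientation: [0.549, -0.549, 0.445, -0.446]
contact_force: [-1.0, -0.9, 8.7]
finger_gap: 0.0139
```

move_arm(plan="50 0 0 0 0 0 0; 50 0 0 0 0 0 0; 50 0 0 0 0 0 0; 50 0 0 0 0 0 0; 50 0 -0.01 0 0 0 0")

```text
time_s: 26.85
position: [0.3923, 0.2612, 0.06]
orientation: [-0.548, 0.55, -0.446, 0.445]
contact_force: [-1.4, -1.1, -0.9]
finger_gap: 0.0427
```

move_arm(plan="60 0 -0.02 0 0 0 0; 60 0 -0.03 0 0 0 0; 100 0 -0.035 0 0 0 0; 100 0 -0.035 0 0 0 0; 100 0 -0.02 0 0 0 0")

```text
time_s: 27.27
position: [0.3937, 0.2621, 0.2049]
orientation: [0.55, -0.548, 0.445, -0.446]
contact_force: [2.5, 1.1, 0.7]
finger_gap: 0.0844
```

```bash
python3 plan.py 100 38 480,150,200,-50 490,-100,200,-25 384.1,-313.2,200,-7.2 384.1,-313.2,150,-7.2
```

```text
now [393.7 262.1 204.9] yaw -78.1 tilt [0.0029 0.0017] gap 84.4 F [2.5 1.1 0.7] t 27.2667 q [0.52 0.27 2.02 0.   0.85 1.89]
100 0.025 0.001 0.012 -0.001 -0.098 0; 100 0.027 0.001 0.01 -0.001 -0.098 0; 100 0.027 0.001 0.007 0 -0.098 0; 100 0.028 0.001 0.004 -0.001 -0.098 0; 100 0.0287 0.0009 0.0018 -0.0005 -0.0984 -0.0004
100 0.028 0 -0.022 0 -0.062 0; 100 0.027 0 -0.024 0 -0.062 0; 100 0.025 0 -0.025 0 -0.062 0; 100 0.024 0 -0.027 0 -0.063 0; 100 0.022 0 -0.028 0 -0.062 0
100 0.02 0 -0.029 0 -0.063 0; 100 0.0189 0 -0.0308 0 -0.0623 0; 100 -0.001 0 -0.034 0 -0.044 0; 100 -0.002 0 -0.034 0 -0.044 0; 100 -0.004 0 -0.034 0 -0.045 0
100 -0.005 0 -0.034 0 -0.044 0; 100 -0.007 0 -0.033 0 -0.045 0; 100 -0.008 0 -0.033 0 -0.044 0; 100 -0.0101 0 -0.0321 0 -0.0447 0; 100 0 0.025 0 0 0 0
100 0 0.025 0 0 0 0
```

move_arm(plan="100 0.025 0.001 0.012 0 -0.098 0; 100 0.027 0.001 0.01 0 -0.098 0; 100 0.027 0.001 0.007 0 -0.098 0; 100 0.028 0.001 0.004 0 -0.098 0; 100 0.0287 0.001 0.0018 0 -0.0984 0")

```text
time_s: 27.68
position: [0.4798, 0.1484, 0.1967]
orientation: [0.642, -0.641, 0.297, -0.297]
contact_force: [0.0, 0.4, -0.5]
finger_gap: 0.0852
```

move_arm(plan="100 0.028 0 -0.022 0 -0.062 0; 100 0.027 0 -0.024 0 -0.062 0; 100 0.025 0 -0.025 0 -0.062 0; 100 0.024 0 -0.027 0 -0.063 0; 100 0.022 0 -0.028 0 -0.062 0")

```text
time_s: 28.1
position: [0.4855, -0.0309, 0.1966]
orientation: [0.68, -0.68, 0.195, -0.195]
contact_force: [1.4, -0.4, -0.2]
finger_gap: 0.0852
```

move_arm(plan="100 0.02 0 -0.029 0 -0.063 0; 100 0.019 0 -0.031 0 -0.0623 0; 100 -0.001 0 -0.034 0 -0.044 0; 100 -0.002 0 -0.034 0 -0.044 0; 100 -0.004 0 -0.034 0 -0.045 0")

```text
time_s: 28.52
position: [0.4429, -0.1937, 0.1965]
orientation: [-0.699, 0.699, -0.106, 0.106]
contact_force: [0.5, -0.9, 0.4]
finger_gap: 0.0854
```

move_arm(plan="100 -0.005 0 -0.034 0 -0.044 0; 100 -0.007 0 -0.033 0 -0.045 0; 100 -0.008 0 -0.033 0 -0.044 0; 100 -0.01 0 -0.032 0 -0.0447 0; 100 0 0.025 0 0 0 0")

```text
time_s: 28.93
position: [0.3835, -0.3199, 0.1746]
orientation: [-0.704, 0.708, -0.042, 0.046]
contact_force: [2.9, -1.2, -0.3]
finger_gap: 0.0854
```

move_arm(plan="100 0 0.025 0 0 0 0; 100 0 0 0 0 0 0; 100 0 0 0 0 0 0; 100 0 0 0 0 0 0; 100 0 0 0 0 0 0")

```text
time_s: 29.35
position: [0.3843, -0.3139, 0.1473]
orientation: [-0.705, 0.706, -0.044, 0.045]
contact_force: [0.4, 0.4, -0.4]
finger_gap: 0.0851
```

```bash
python3 - <<'E'
from h import *
fit("wrist",.01,.028,(384,-313),"pics/w10.png")
stackcheck(60,72,"pics/t10.png");stackcheck(43,56)
E
python3 plan.py 100 36 384.1,-313.2,60,-7.2 384.1,-313.2,15,-7.2
```

```text
wrist [ 383.7 -314.8] [210.4  45.1] 82.8 z 17.8 n 9996
stack frame (along,across): rect [-81.5   0.3] [ 16.9 110. ] 0.0 z 65.6 n 311 pct s [-89.9 -73.1] t [-53.6  54.6]
stack frame (along,across): rect [78.9  0.2] [109.9  15.8] 89.8 z 65.2 n 282 pct s [71.2 86.6] t [-54.3  54.5]
stack frame (along,across): rect [-109.2   -2.9] [68.7 42.1] 89.8 z 49.7 n 420 pct s [-130.   -88.5] t [-32.3  27.8]
stack frame (along,across): rect [2.6 0.4] [106.7 144.6] 89.4 z 49.5 n 1380 pct s [-67.6  74.1] t [-40.5  38.3]
stack frame (along,across): rect [112.6  -1.7] [60.5 37.2] 89.9 z 49.3 n 340 pct s [ 94.  130.9] t [-31.3  28.4]
now [ 384.1 -313.9  146.9] yaw -7.16 tilt [ 0.0012 -0.0011] gap 85.3 F [-0.3  0.2 -0.6] t 29.5 q [-0.75  0.38  2.03 -0.    0.73 -0.62]
100 0 0.029 0 0 0 0; 100 0 0.029 0 0 0 0.001; 100 -0.0002 0.0289 0.0008 0.001 0.0006 0.0003; 100 0 0.022 0 0 0 0; 100 0 0.023 0 0 0 0
```

View pics/w10.png

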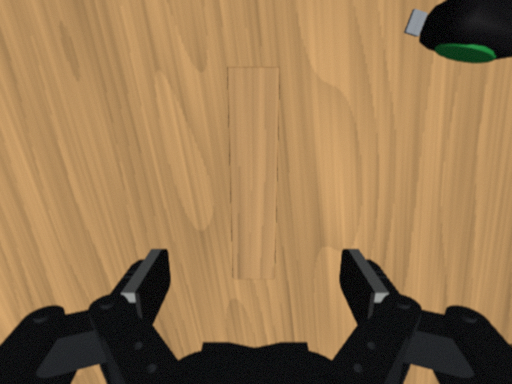

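View pics/t10.png

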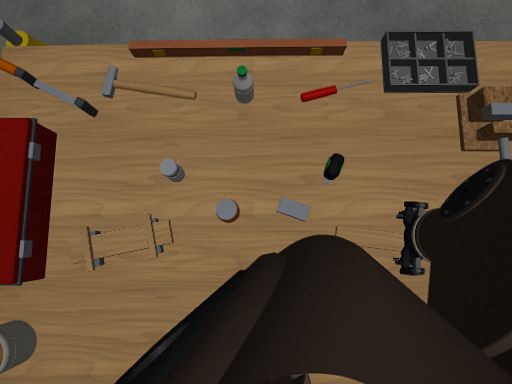

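Both sticks measure at along −81.5 and +78.9 mm and across about 0. The short board is centred between the open fingers, so I'll descend.

move_arm(plan="100 0 0.029 0 0 0 0; 100 0 0.029 0 0 0 0; 100 0 0.029 0 0 0 0; 100 0 0.022 0 0 0 0; 100 0 0.022 0 0 0 0")

```text
time_s: 29.92
position: [0.3837, -0.3137, 0.0141]
orientation: [-0.706, 0.706, -0.044, 0.044]
contact_force: [0.5, 0.3, -0.1]
finger_gap: 0.0856
```

move_arm(plan="100 0 0 0 0 0 0; 100 0 0 0 0 0 0; 100 0 0.01 0 0 0 0; 100 0 0 0 0 0 0; 100 0 0 0 0 0 0")

```text
time_s: 30.33
position: [0.3838, -0.314, 0.0055]
orientation: [-0.706, 0.706, -0.044, 0.045]
contact_force: [-0.3, 0.6, 0.0]
finger_gap: 0.0851
```

move_arm(plan="100 0 0.003 0 0 0 0; 0 0 0 0 0 0 0; 0 0 0 0 0 0 0; 0 0 0 0 0 0 0; 0 0 0 0 0 0 0")

```text
time_s: 30.75
position: [0.3836, -0.3138, 0.0023]
orientation: [-0.706, 0.706, -0.044, 0.045]
contact_force: [-1.7, 1.6, 11.5]
finger_gap: 0.0436
```

move_arm(plan="0 0 0 0 0 0 0; 0 0 0 0 0 0 0; 0 0 0 0 0 0 0; 0 0 0 0 0 0 0; 0 0 0 0 0 0 0")

```text
time_s: 31.17
position: [0.3835, -0.3138, 0.0023]
orientation: [-0.706, 0.706, -0.044, 0.044]
contact_force: [-1.0, 1.5, 11.4]
finger_gap: 0.0437
```

move_arm(plan="0 0 -0.015 0 0 0 0; 0 0 -0.03 0 0 0 0; 0 0 -0.035 0 0 0 0; 0 0 -0.035 0 0 0 0; 0 0 -0.035 0 0 0 0")

```text
time_s: 31.58
position: [0.383, -0.3133, 0.1534]
orientation: [0.706, -0.706, 0.045, -0.044]
contact_force: [0.2, 0.3, -0.4]
finger_gap: 0.0435
```

```bash
python3 plan.py 0 38 490,-110,220,0 490,110,220,6 376.4,340.1,220,11.8
```

```text
now [ 383.  -313.3  153.4] yaw -7.21 tilt [-0.0005  0.0005] gap 43.5 F [ 0.2  0.3 -0.4] t 31.5833 q [-0.75  0.37  2.03  0.    0.75 -0.62]
0 0.012 -0.01 0.031 0 -0.018 0; 0 0.012 -0.009 0.03 0 -0.018 0; 0 0.013 -0.01 0.03 0 -0.018 0; 0 0.013 -0.009 0.03 0 -0.018 0; 0 0.013 -0.01 0.03 0 -0.018 0
0 0.014 -0.009 0.03 0 -0.018 0; 0 0.015 -0.0096 0.0294 -0.0005 -0.0178 -0.0005; 0 0 0 0.037 0 -0.017 0; 0 0.001 0 0.037 0 -0.018 0; 0 0.001 0 0.036 0 -0.017 0
0 0.002 0 0.037 0 -0.018 0; 0 0.002 0 0.036 0 -0.017 0; 0 0.0036 0 0.0367 0 -0.0177 0; 0 -0.013 0 0.034 0 -0.014 0; 0 -0.012 0 0.035 0 -0.015 0
0 -0.012 0 0.035 0 -0.014 0; 0 -0.011 0 0.035 0 -0.015 0; 0 -0.011 0 0.035 0 -0.014 0; 0 -0.01 0 0.035 0 -0.015 0; 0 -0.0094 0 0.0352 0 -0.0142 0
```

move_arm(plan="0 0.012 -0.01 0.031 0 -0.018 0; 0 0.012 -0.009 0.03 0 -0.018 0; 0 0.013 -0.01 0.03 0 -0.018 0; 0 0.013 -0.009 0.03 0 -0.018 0; 0 0.013 -0.01 0.03 0 -0.018 0")

```text
time_s: 32.0
position: [0.4601, -0.1675, 0.2004]
orientation: [-0.707, 0.707, -0.012, 0.013]
contact_force: [1.2, 0.1, -0.3]
finger_gap: 0.0433
```

move_arm(plan="0 0.014 -0.009 0.03 0 -0.018 0; 0 0.015 -0.0096 0.0294 0 -0.018 0; 0 0 0 0.037 0 -0.017 0; 0 0.001 0 0.037 0 -0.018 0; 0 0.001 0 0.036 0 -0.017 0")

```text
time_s: 32.42
position: [0.4902, 0.0014, 0.2186]
orientation: [0.707, -0.707, -0.019, 0.019]
contact_force: [1.0, 0.0, -1.3]
finger_gap: 0.0435
```

move_arm(plan="0 0.002 0 0.037 0 -0.018 0; 0 0.002 0 0.036 0 -0.017 0; 0 0.0036 0 0.0367 0 -0.0177 0; 0 -0.013 0 0.034 0 -0.014 0; 0 -0.012 0 0.035 0 -0.015 0")

```text
time_s: 32.83
position: [0.4572, 0.177, 0.2184]
orientation: [0.706, -0.705, -0.048, 0.048]
contact_force: [-0.2, -0.0, -0.9]
finger_gap: 0.0433
```

move_arm(plan="0 -0.012 0 0.035 0 -0.014 0; 0 -0.011 0 0.035 0 -0.015 0; 0 -0.011 0 0.035 0 -0.014 0; 0 -0.01 0 0.035 0 -0.015 0; 0 -0.0094 0 0.0352 0 -0.0142 0")

```text
time_s: 33.25
position: [0.3754, 0.341, 0.2185]
orientation: [-0.703, 0.703, 0.073, -0.073]
contact_force: [1.2, 1.2, -1.8]
finger_gap: 0.0434
```

move_arm(plan="0 0 0.03 0 0 0 0; 0 0 0.03 0 0 0 0; 0 0 0.03 0 0 0 0; 0 0 0.03 0 0 0 0; 0 0 0 0 0 0 0")

```text
time_s: 33.67
position: [0.3741, 0.3378, 0.0942]
orientation: [-0.702, 0.705, 0.071, -0.075]
contact_force: [-2.3, -2.1, -2.2]
finger_gap: 0.0435
```

```bash
python3 - <<'E'
from h import *
p,d=optics.snapshot("side"); cv2.imwrite(f"pics/side11.png",p[:,:,::-1])
a=cv2.imread("pics/side11.png")[80:200,130:290];cv2.imwrite("pics/c11.png",cv2.resize(a,(640,480),interpolation=2))
E
python3 plan.py 0 36 376.4,340.1,80,11.8
```

```text
now [375.  338.4  96.6] yaw 11.82 tilt [-0.0042 -0.0033] gap 44.0 F [-0.1 -0.1  0. ] t 33.7167 q [0.67 0.47 2.04 0.   0.63 0.47]
0 0.0018 0.0166 0.0014 0.0024 0.0003 -0.0048
```

View pics/c11.png

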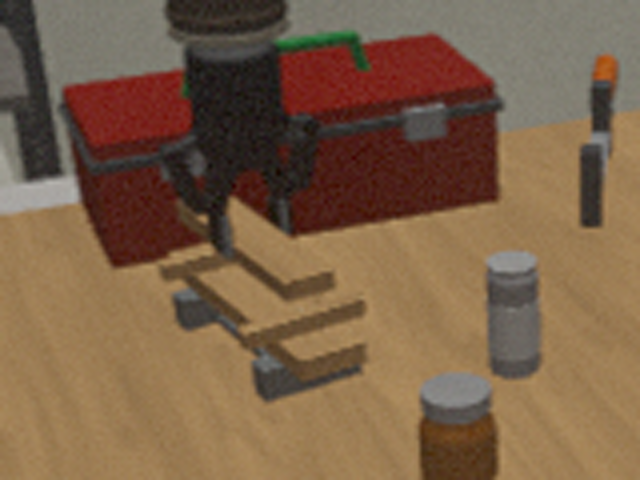

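The short board hangs level above both sticks. Lowering in steps.

move_arm(plan="0 0 0.02 0 0 0 0; 0 0 0 0 0 0 0; 0 0 0 0 0 0 0; 0 0 0 0 0 0 0; 0 0 0 0 0 0 0")

```text
time_s: 34.13
position: [0.3774, 0.3402, 0.08]
orientation: [0.704, -0.703, -0.073, 0.072]
contact_force: [-0.3, -1.1, -1.9]
finger_gap: 0.0433
```

```bash
python3 plan.py 0 36 376.4,340.1,70,11.8
```

```text
now [377.4 340.2  80. ] yaw 11.81 tilt [0.0016 0.0013] gap 43.3 F [-0.3 -1.1 -1.9] t 34.1333 q [0.67 0.5  2.05 0.   0.58 0.47]
0 -0.001 0.01 0.0001 -0.0009 0.0001 0.0018
```

move_arm(plan="0 -0.001 0.009 0 0 0 0; 0 0 0 0 0 0 0; 0 0 0 0 0 0 0; 0 0 0.002 0 0 0 0; 0 0 0 0 0 0 0")

```text
time_s: 34.55
position: [0.3757, 0.3395, 0.0683]
orientation: [0.703, -0.703, -0.073, 0.073]
contact_force: [-4.7, -3.2, 20.6]
finger_gap: 0.0436
```

move_arm(plan="0 0 0.0005 0 0 0 0; 0 0 0 0 0 0 0; 0 0 0 0 0 0 0; 0 0 0 0 0 0 0; 0 0 0 0 0 0 0")

```text
time_s: 34.97
position: [0.3757, 0.3395, 0.0682]
orientation: [0.703, -0.703, -0.073, 0.073]
contact_force: [-6.7, -6.2, 33.0]
finger_gap: 0.0433
```

move_arm(plan="0 0 -0.001 0 0 0 0; 0 0 0 0 0 0 0; 85 0 0 0 0 0 0; 85 0 0 0 0 0 0; 85 0 0 0 0 0 0")

```text
time_s: 35.38
position: [0.3757, 0.3395, 0.0678]
orientation: [-0.703, 0.703, 0.073, -0.073]
contact_force: [-0.0, -0.6, 0.2]
finger_gap: 0.0725
```

move_arm(plan="85 0 0 0 0 0 0; 85 0 -0.015 0 0 0 0; 100 0 -0.03 0 0 0 0; 100 0 -0.035 0 0 0 0; 100 0 -0.035 0 0 0 0")

```text
time_s: 35.8
position: [0.3751, 0.339, 0.1838]
orientation: [-0.703, 0.704, 0.072, -0.073]
contact_force: [0.8, 0.6, -0.1]
finger_gap: 0.0855
```

```bash
python3 plan.py 100 38 500,150,220,0 463.2,-100.8,200,-19.5 463.2,-100.8,150,-19.5
```

```text
now [375.1 339.  183.8] yaw 11.81 tilt [-0.0014 -0.0011] gap 85.5 F [ 0.8  0.6 -0.1] t 35.8 q [0.67 0.34 1.97 0.   0.83 0.47]
100 0.012 -0.005 -0.03 0 0.029 0; 100 0.013 -0.005 -0.03 0 0.03 0; 100 0.014 -0.005 -0.029 0 0.029 0; 100 0.014 -0.005 -0.029 0 0.03 0; 100 0.015 -0.005 -0.029 0 0.029 0
100 0.016 -0.006 -0.028 0.001 0.03 -0.001; 100 0.0175 -0.0052 -0.0271 0.0001 0.0292 -0.0005; 100 -0.005 0.003 -0.036 0 0.049 0; 100 -0.004 0.003 -0.036 0 0.049 0; 100 -0.002 0.003 -0.036 0 0.048 0
100 0 0.003 -0.036 0 0.049 0; 100 0.002 0.003 -0.036 0 0.048 0; 100 0.004 0.002 -0.036 0 0.049 0; 100 0.0052 0.003 -0.0362 0 0.0483 0; 100 0 0.025 0 0 0 0
100 0 0.025 0 0 0 0
```

move_arm(plan="100 0.012 -0.005 -0.03 0 0.029 0; 100 0.013 -0.005 -0.03 0 0.03 0; 100 0.014 -0.005 -0.029 0 0.029 0; 100 0.014 -0.005 -0.029 0 0.03 0; 100 0.015 -0.005 -0.029 0 0.029 0")

```text
time_s: 36.22
position: [0.4652, 0.2027, 0.2082]
orientation: [0.707, -0.707, -0.021, 0.02]
contact_force: [0.5, 0.7, -0.6]
finger_gap: 0.0853
```

move_arm(plan="100 0.016 -0.006 -0.028 0 0.03 0; 100 0.0175 -0.005 -0.027 0 0.0292 0; 100 -0.005 0.003 -0.036 0 0.049 0; 100 -0.004 0.003 -0.036 0 0.049 0; 100 -0.002 0.003 -0.036 0 0.048 0")

```text
time_s: 36.63
position: [0.4839, 0.0416, 0.2097]
orientation: [-0.705, 0.705, -0.052, 0.052]
contact_force: [1.1, -0.1, 1.1]
finger_gap: 0.0857
```

move_arm(plan="100 0 0.003 -0.036 0 0.049 0; 100 0.002 0.003 -0.036 0 0.048 0; 100 0.004 0.002 -0.036 0 0.049 0; 100 0.005 0.003 -0.0362 0 0.0483 0; 100 0 0.025 0 0 0 0")

```text
time_s: 37.05
position: [0.4651, -0.1058, 0.1764]
orientation: [-0.696, 0.697, -0.12, 0.124]
contact_force: [2.1, -0.5, 0.3]
finger_gap: 0.0855
```

move_arm(plan="100 0 0.025 0 0 0 0; 100 0 0 0 0 0 0; 100 0 0 0 0 0 0; 100 0 0 0 0 0 0; 100 0 0 0 0 0 0")

```text
time_s: 37.47
position: [0.4644, -0.1, 0.1501]
orientation: [-0.697, 0.697, -0.119, 0.12]
contact_force: [0.0, 0.3, 0.1]
finger_gap: 0.0852
```

```bash
python3 - <<'E'
from h import *
fit("wrist",.017,.033,(463,-101),"pics/w12.png")
stackcheck(78,92,"pics/t12.png");stackcheck(60,72)
E
python3 plan.py 100 36 463.2,-100.8,60,-19.5 463.2,-100.8,15,-19.5
```

```text
wrist [464.4  46.3] [42.1  9.4] 15.4 z 24.9 n 281
wrist [ 462.9 -100.2] [79.9 40. ] 70.2 z 24.8 n 3436
wrist [ 571.5 -190.8] [19.1 61.1] 87.7 z 25.3 n 452
stack frame (along,across): rect [-1.3  0.3] [211.3  46. ] 0.3 z 83.5 n 1614 pct s [-106.2  102.1] t [-21.7  23.1]
stack frame (along,across): rect [-81.5 -39.6] [30.6 17.2] 89.6 z 65.5 n 85 pct s [-90.1 -73.1] t [-54.6 -24.4]
stack frame (along,across): rect [ 79.  -39.8] [14.2 31.5] 1.9 z 65.3 n 80 pct s [71.9 86.1] t [-55.4 -24.3]
stack frame (along,across): rect [-80.9  39. ] [32.4 16.9] 88.5 z 65.2 n 96 pct s [-89.5 -72.9] t [22.9 55.1]
stack frame (along,across): rect [79.4 39.4] [14.9 31.4] 1.6 z 65.2 n 84 pct s [71.7 86.3] t [23.7 55. ]
now [ 464.2 -100.   149.9] yaw -19.45 tilt [ 0.0015 -0.0004] gap 85.4 F [ 0.4  0.5 -0.3] t 37.6167 q [-0.28  0.35  2.07  0.    0.72  0.06]
100 0 0.03 0 0 0 0.001; 100 0 0.03 -0.001 0 0 0; 100 -0.0008 0.0299 -0.0001 -0.0001 0.0008 0.0006; 100 0 0.022 0 0 0 0; 100 0 0.023 0 0 0 0
```

View pics/w12.png

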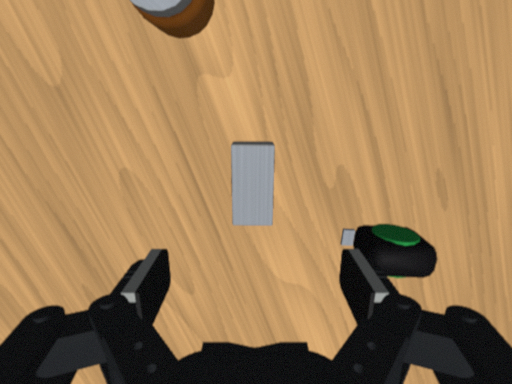

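View pics/t12.png

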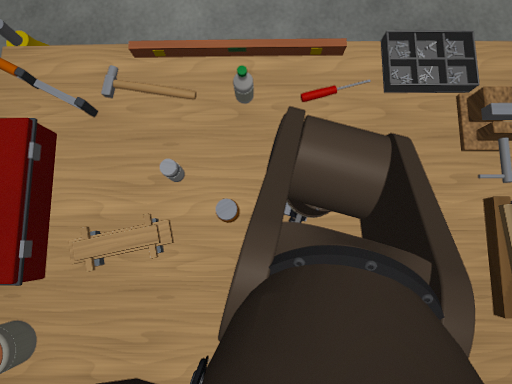

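The short board sits at (−1.3, 0.3) mm, square to the stand. The block is centred at (253,184) in the wrist view, so I'll descend.

move_arm(plan="100 0 0.03 0 0 0 0; 100 0 0.03 -0.0005 0 0 0; 100 -0.001 0.03 0 0 0 0; 100 0 0.022 0 0 0 0; 100 0 0.022 0 0 0 0")

```text
time_s: 38.03
position: [0.4626, -0.1002, 0.0141]
orientation: [-0.697, 0.697, -0.119, 0.12]
contact_force: [0.2, -1.2, -0.0]
finger_gap: 0.0854
```

move_arm(plan="100 0 0 0 0 0 0; 100 0 0 0 0 0 0; 100 0 0.01 0 0 0 0; 100 0 0 0 0 0 0; 100 0 0 0 0 0 0")

```text
time_s: 38.45
position: [0.4629, -0.1004, 0.0056]
orientation: [-0.697, 0.697, -0.119, 0.12]
contact_force: [-0.3, 0.8, -0.1]
finger_gap: 0.0851
```

move_arm(plan="100 0 0.001 0 0 0 0; 0 0 0 0 0 0 0; 0 0 0 0 0 0 0; 0 0 0 0 0 0 0; 0 0 0 0 0 0 0")

```text
time_s: 38.87
position: [0.4625, -0.1004, 0.0042]
orientation: [0.697, -0.697, 0.12, -0.12]
contact_force: [0.9, -0.4, 63.6]
finger_gap: 0.0391
```

move_arm(plan="0 0 0 0 0 0 0; 0 0 0 0 0 0 0; 0 0 0 0 0 0 0; 0 0 0 0 0 0 0; 0 0 0 0 0 0 0")

```text
time_s: 39.28
position: [0.4625, -0.1004, 0.0043]
orientation: [0.697, -0.697, 0.12, -0.12]
contact_force: [-1.6, 0.1, 11.4]
finger_gap: 0.0385
```

move_arm(plan="0 0 -0.015 0 0 0 0; 0 0 -0.03 0 0 0 0; 0 0 -0.035 0 0 0 0; 0 0 -0.035 0 0 0 0; 0 0 -0.035 0 0 0 0")

```text
time_s: 39.7
position: [0.4616, -0.1001, 0.1552]
orientation: [0.697, -0.697, 0.12, -0.119]
contact_force: [1.4, -0.3, -5.2]
finger_gap: 0.0387
```

```bash
python3 plan.py 0 36 500,130,230,0 376.5,339.5,230,11.8
```

```text
now [ 461.6 -100.1  155.2] yaw -19.5 tilt [-0.0013  0.0004] gap 38.7 F [ 1.4 -0.3 -5.2] t 39.7 q [-0.28  0.34  2.07  0.    0.73  0.06]
0 -0.006 -0.011 0.033 0 -0.049 0; 0 -0.004 -0.011 0.033 0 -0.049 0; 0 -0.003 -0.011 0.033 0 -0.048 0; 0 -0.001 -0.01 0.033 0 -0.049 0; 0 0.001 -0.011 0.033 0 -0.048 0
0 0.002 -0.01 0.034 0 -0.049 -0.001; 0 0.0043 -0.0107 0.033 -0.0003 -0.0483 -0.0004; 0 -0.018 0 0.03 0 -0.029 0; 0 -0.017 0 0.03 0 -0.029 0; 0 -0.016 0 0.031 0 -0.03 0
0 -0.015 0 0.031 0 -0.029 0; 0 -0.014 0 0.032 0 -0.03 0; 0 -0.013 0 0.032 0 -0.029 0; 0 -0.0114 0 0.0331 0 -0.0299 0.0001
```

move_arm(plan="0 -0.006 -0.011 0.033 0 -0.049 0; 0 -0.004 -0.011 0.033 0 -0.049 0; 0 -0.003 -0.011 0.033 0 -0.048 0; 0 -0.001 -0.01 0.033 0 -0.049 0; 0 0.001 -0.011 0.033 0 -0.048 0")

```text
time_s: 40.12
position: [0.4889, 0.0648, 0.2083]
orientation: [-0.706, 0.706, -0.034, 0.033]
contact_force: [1.9, -0.4, -5.6]
finger_gap: 0.0388
```

move_arm(plan="0 0.002 -0.01 0.034 0 -0.049 0; 0 0.0043 -0.011 0.033 0 -0.0483 0; 0 -0.018 0 0.03 0 -0.029 0; 0 -0.017 0 0.03 0 -0.029 0; 0 -0.016 0 0.031 0 -0.03 0")

```text
time_s: 40.53
position: [0.4458, 0.2203, 0.2286]
orientation: [-0.706, 0.707, 0.031, -0.032]
contact_force: [0.9, 0.3, -5.9]
finger_gap: 0.0387
```

move_arm(plan="0 -0.015 0 0.031 0 -0.029 0; 0 -0.014 0 0.032 0 -0.03 0; 0 -0.013 0 0.032 0 -0.029 0; 0 -0.0114 0 0.0331 0 -0.03 0; 0 0 0 0 0 0 0")

```text
time_s: 40.95
position: [0.3743, 0.3433, 0.2287]
orientation: [0.704, -0.703, -0.074, 0.075]
contact_force: [-0.3, -0.9, -5.1]
finger_gap: 0.0385
```

move_arm(plan="0 0 0.03 0 0 0 0; 0 0 0.03 0 0 0 0; 0 0 0.03 0 0 0 0; 0 0 0.02 0 0 0 0; 0 0 0 0 0 0 0")

```text
time_s: 41.37
position: [0.375, 0.3374, 0.1152]
orientation: [-0.702, 0.705, 0.071, -0.075]
contact_force: [-1.0, -0.9, -6.0]
finger_gap: 0.0388
```

move_arm(plan="0 0 0.01 0 0 0 0; 0 0 0 0 0 0 0; 0 0 0 0 0 0 0; 0 0 0 0 0 0 0; 0 0 0 0 0 0 0")

```text
time_s: 41.78
position: [0.3779, 0.3397, 0.11]
orientation: [0.704, -0.703, -0.073, 0.072]
contact_force: [0.2, 0.0, -4.8]
finger_gap: 0.0387
```

```bash
python3 plan.py 0 36 376.5,339.5,90,11.8
python3 - <<'E'
from h import *
p,d=optics.snapshot("side"); cv2.imwrite(f"pics/side13.png",p[:,:,::-1])
a=cv2.imread("pics/side13.png")[80:200,130:290];cv2.imwrite("pics/c13.png",cv2.resize(a,(640,480),interpolation=2))
E
```

```text
now [377.9 339.7 110. ] yaw 11.8 tilt [0.0014 0.0011] gap 38.7 F [ 0.2  0.  -4.8] t 41.7833 q [0.67 0.45 2.03 0.   0.65 0.47]
0 -0.0014 0.02 0 -0.0008 0.0001 0.0016
```

View pics/c13.png

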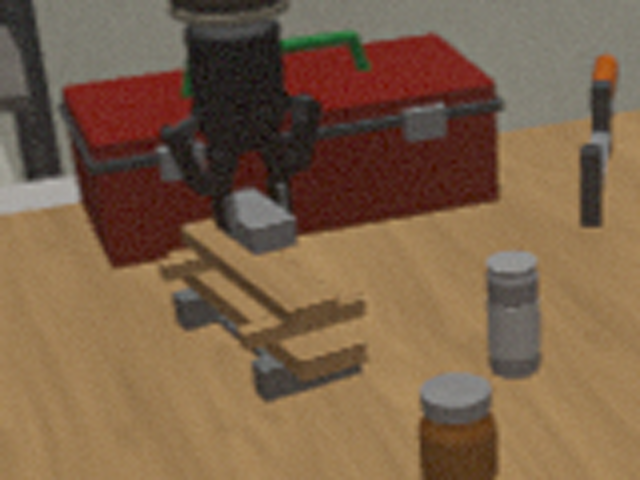

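The block hangs flat above the middle of the short board. Lowering gently.

move_arm(plan="0 -0.0005 0.015 0 0 0 0; 0 0 0 0 0 0 0; 0 0 0 0 0 0 0; 0 0 0 0 0 0 0; 0 0 0.003 0 0 0 0")

```text
time_s: 42.25
position: [0.3774, 0.3396, 0.0918]
orientation: [0.704, -0.703, -0.073, 0.072]
contact_force: [-0.3, 0.0, -5.1]
finger_gap: 0.0384
```

move_arm(plan="0 0 0 0 0 0 0; 0 0 0 0 0 0 0; 0 0 0 0 0 0 0; 0 0 0 0 0 0 0; 0 0 0 0 0 0 0")

```text
time_s: 42.67
position: [0.3769, 0.3392, 0.091]
orientation: [0.703, -0.703, -0.073, 0.073]
contact_force: [0.4, 1.0, -6.3]
finger_gap: 0.0385
```

move_arm(plan="0 0 0.002 0 0 0 0; 0 0 0 0 0 0 0; 0 0 0 0 0 0 0; 0 0 0.001 0 0 0 0; 0 0 0 0 0 0 0")

```text
time_s: 43.08
position: [0.3769, 0.3393, 0.0884]
orientation: [0.703, -0.703, -0.073, 0.073]
contact_force: [-2.2, -2.4, 5.9]
finger_gap: 0.0382
```

move_arm(plan="80 0 0 0 0 0 0; 80 0 0 0 0 0 0; 80 0 0 0 0 0 0; 80 0 0 0 0 0 0; 80 0 -0.015 0 0 0 0")

```text
time_s: 43.5
position: [0.3759, 0.3384, 0.1013]
orientation: [-0.703, 0.704, 0.072, -0.074]
contact_force: [-1.1, -0.5, 0.2]
finger_gap: 0.0681
```

move_arm(plan="100 0 -0.03 0 0 0 0; 100 0 -0.035 0 0 0 0; 100 0 -0.035 0 0 0 0; 100 0.03 0 -0.02 0 0 0; 100 0.03 0 -0.02 0 0 0")

```text
time_s: 43.92
position: [0.4447, 0.3134, 0.2057]
orientation: [0.704, -0.702, -0.075, 0.072]
contact_force: [-0.2, 1.1, -1.5]
finger_gap: 0.0855
```

move_arm(plan="100 0.025 0 -0.025 0 0 0; 100 0.025 0 -0.025 0 0 0; 100 0.02 0 -0.03 0 0 0; 100 0.015 0 -0.03 0 0 0; 100 0.015 0 -0.03 0 0 0")

```text
time_s: 44.33
position: [0.5714, 0.1943, 0.2028]
orientation: [0.703, -0.703, -0.073, 0.073]
contact_force: [0.2, 0.4, 0.2]
finger_gap: 0.0852
```

move_arm(plan="100 0 0 -0.035 0 0 0; 100 0 0 -0.035 0 0 0; 100 0 0 -0.035 0 0 0; 100 0 0 -0.035 0 0 0; 100 0 0 0 0 0 0")

```text
time_s: 44.75
position: [0.6, 0.0534, 0.2029]
orientation: [-0.703, 0.704, 0.072, -0.071]
contact_force: [0.5, -0.0, 0.3]
finger_gap: 0.0854
```

Run:
```python
from h import *
p,d=optics.snapshot("side"); cv2.imwrite(f"pics/side14.png",p[:,:,::-1])
a=cv2.imread("pics/side14.png")[80:200,130:290];cv2.imwrite("pics/c14.png",cv2.resize(a,(640,480),interpolation=2))
for lo,hi in((100,120),(78,92),(60,72),(43,56)): stackcheck(lo,hi,"pics/t14.png")
fit("top",.065,.085,(456,69));fit("top",.09,.11,(556,211))
print(readout.read_state()["time_s"])
```

```text
45.1
```

View pics/c14.png

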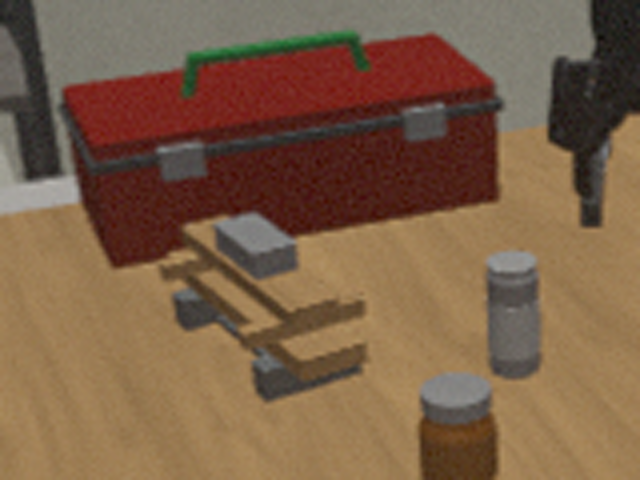

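View pics/t14.png

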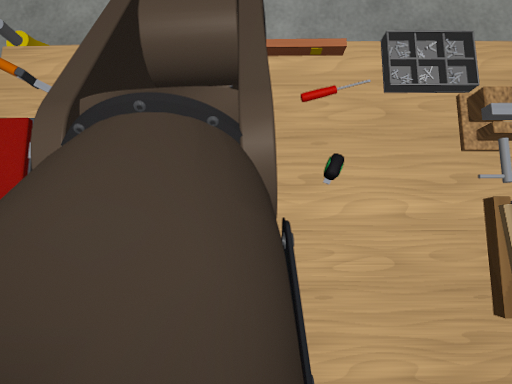

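The side view shows the finished stack, but the arm blocks the top camera. I'll move further right to clear that view.

move_arm(plan="100 0 0 -0.038 0 0 0; 100 0 0 -0.038 0 0 0; 100 0 0 -0.038 0 0 0; 100 0 0 -0.038 0 0 0; 100 0 0 -0.038 0 0 0")

```text
time_s: 45.52
position: [0.6381, -0.1279, 0.2031]
orientation: [0.703, -0.703, -0.073, 0.073]
contact_force: [0.4, 0.9, 0.5]
finger_gap: 0.085
```

move_arm(plan="100 -0.015 0 -0.035 0 0 0; 100 -0.015 0 -0.035 0 0 0; 100 -0.015 0 -0.035 0 0 0; 100 -0.015 0 -0.035 0 0 0; 100 0 0 0 0 0 0")

```text
time_s: 45.93
position: [0.6067, -0.282, 0.2029]
orientation: [-0.703, 0.704, 0.072, -0.072]
contact_force: [-0.3, 0.5, 0.3]
finger_gap: 0.0857
```

move_arm(plan="100 -0.02 0 -0.03 0 0 0; 100 -0.02 0 -0.03 0 0 0; 100 -0.02 0 -0.03 0 0 0; 100 0 0 0 0 0 0; 100 0 0 0 0 0 0")

```text
time_s: 46.35
position: [0.567, -0.3778, 0.2028]
orientation: [0.703, -0.703, -0.072, 0.072]
contact_force: [0.7, 0.8, 0.4]
finger_gap: 0.0856
```

Run:
```python
from h import *
for lo,hi in((100,120),(78,92),(60,72),(43,56)): stackcheck(lo,hi,"pics/t15.png")
fit("top",.065,.085,(456,69));fit("top",.09,.11,(556,211))
print(readout.read_state()["time_s"])
```

```text
46.65
```

View pics/t15.png

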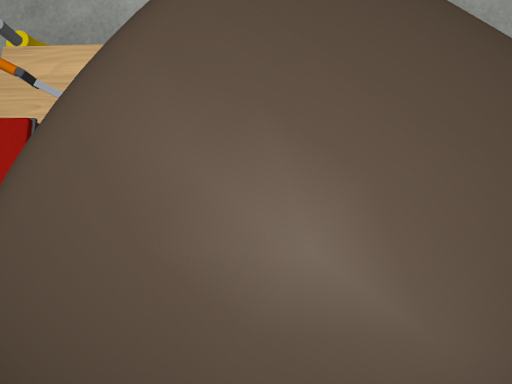

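```bash
python3 plan.py 100 38 370,-480,203,-10
```

```text
now [ 568.  -375.7  203. ] yaw 11.9 tilt [-0.      0.0001] gap 85.6 F [ 0.4 -0.4 -0.5] t 46.65 q [-0.63  0.55  1.55  0.    1.04 -0.84]
100 -0.036 0 -0.01 0 0.064 0; 100 -0.035 0 -0.013 0 0.064 0; 100 -0.034 0 -0.015 0 0.064 0; 100 -0.033 0 -0.017 0 0.063 0; 100 -0.032 0 -0.019 0 0.064 0
100 -0.0317 0 -0.0202 -0.0001 0.0632 0
```

move_arm(plan="100 -0.036 0 -0.01 0 0.064 0; 100 -0.035 0 -0.013 0 0.064 0; 100 -0.034 0 -0.015 0 0.064 0; 100 -0.033 0 -0.017 0 0.063 0; 100 -0.032 0 -0.019 0 0.064 0")

```text
time_s: 47.07
position: [0.4021, -0.4642, 0.2031]
orientation: [-0.706, 0.706, -0.04, 0.041]
contact_force: [0.3, -1.4, -0.2]
finger_gap: 0.0848
```

move_arm(plan="100 -0.03 0 -0.02 0 0.063 0; 100 0 0 0 0 0 0; 100 0 0 0 0 0 0; 100 0 0 0 0 0 0; 100 0 0 0 0 0 0")

```text
time_s: 47.48
position: [0.372, -0.4803, 0.203]
orientation: [-0.704, 0.704, -0.061, 0.062]
contact_force: [-0.5, 0.6, -0.5]
finger_gap: 0.0857
```

Run:
```python
from h import *
for lo,hi in((100,120),(78,92),(60,72),(43,56)): stackcheck(lo,hi,"pics/t16.png")
fit("top",.065,.085,(456,69));fit("top",.09,.11,(556,211))
print(readout.read_state()["time_s"])
```

```text
stack frame (along,across): rect [-1.  -0.4] [40.4 81.8] 89.9 z 108.4 n 606 pct s [-41.4  39.1] t [-20.4  19.6]
stack frame (along,across): rect [-57.5   0.5] [99.  45.1] 0.3 z 83.4 n 564 pct s [-106.6  -11.7] t [-21.8  23. ]
stack frame (along,across): rect [50.8  0.7] [106.6  45.5] 0.5 z 83.5 n 443 pct s [ -1.2 103.5] t [-21.3  23.6]
stack frame (along,across): rect [-82.  -39.8] [30.6 16.3] 90.0 z 65.4 n 84 pct s [-89.9 -73.9] t [-54.7 -24.5]
stack frame (along,across): rect [ 78.9 -39.4] [30.6 14.3] 87.1 z 65.0 n 81 pct s [71.4 86.2] t [-54.5 -24.5]
stack frame (along,across): rect [-81.4  39.1] [32.3 16.8] 89.5 z 65.3 n 98 pct s [-89.7 -73. ] t [23.  55.1]
stack frame (along,across): rect [79.2 39. ] [15.5 31.8] 3.1 z 65.4 n 85 pct s [71.2 86.7] t [23.2 54.9]
stack frame (along,across): rect [-109.5   -2.9] [41.9 63.6] 0.0 z 49.6 n 318 pct s [-130.3  -88.8] t [-32.4  27.7]
stack frame (along,across): rect [  4.6 -30. ] [ 25.5 141.8] 81.4 z 49.6 n 134 pct s [-66.7  74. ] t [-51.4 -25.9]
stack frame (along,across): rect [113.4  -1.6] [60.3 36.8] 89.5 z 49.3 n 138 pct s [ 95. 131.] t [-31.6  28.5]
stack frame (along,across): rect [ 2.9 25.2] [142.8  17.4] 5.3 z 49.6 n 144 pct s [-66.8  73.3] t [22.1 38.8]
top [455.4  69.7] [52.  50.5] 44.9 z 74.6 n 365
top [556.2 211. ] [38.6 40. ] 1.1 z 99.5 n 229
47.7833
```

View pics/t16.png

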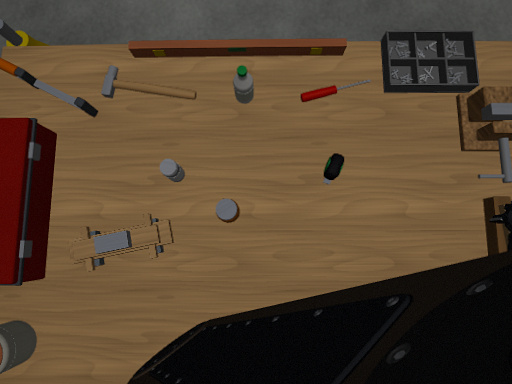

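The stack is complete, with the block at (112,242), and the jar and can have not moved. Handing in.

```bash
python3 -c "
from rig import sign_off
print(sign_off())"
```

```text
the job is handed in; nothing more can be done
None
```

The stack is built in the order you asked, and I handed it in at about 48 s of the 144 s allowed. The gripper was open and well clear of everything.

My last check was the top camera's depth picture, plus the pictures. All offsets are from the stand's centre:

| Piece | Along the stand | Across the stand | Height of top |
|---|---|---|---|
| Long board | about 0 mm | about −2.3 mm | 49.5 mm (50 expected) |
| Stick over one bearer | −81.5 mm (−80 wanted) | within 0.5 mm | 65.3 mm (66 expected) |
| Stick over the other bearer | +79 mm (+80 wanted) | within 0.5 mm | 65.2 mm (66 expected) |
| Short board | about −1.3 mm | about +0.5 mm | 83.5 mm (84 expected) |
| Steel block | −1.0 mm | −0.4 mm | 108.4 mm (109 expected) |

All the pieces lie within about half a degree of square to the stand. The jar and can read within 1 mm of where they started.

- **Camera mismatch:** the top camera and the arm disagreed by about 2.4 mm in x. The long board first landed 3.5 mm off centre, so I re-centred it with the jaws. That overshot slightly, which is the 2.3 mm in the table. I left it there and corrected the aim for everything placed afterwards.
- **Force:** the highest wrist force I read was about 64 N, for a moment while the fingers closed on the steel block. The limit is 120 N.

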